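Dock the load plate and load the sorter's sample lift

TASK

Get the sorter's sample lift ready for its load check: if the grey dust cap lies on the three-ball dock, first lift it off and lay it flat in the middle of the white tray. Then set the three-legged load plate on the dock's balls and press it down until the spring catches hold it fully home; only after that slide every slotted mass on the bench sideways onto its stem, below the head, stacked flat with lugs up, the slots all pointing different ways, about a quarter turn or more apart. Leave the wash bottle, jar and tip box where they are.

Things in the scene. Friction and masses are not known exactly. Their poses are not given: they have to be found in the camera images.
- dock_axis (a point): Fixed kinematic dock: round aluminium base 176 mm across, 14 mm thick, on the bench. This point: its vertical axis at the base's top face. Three fixed slippery steel balls (18 mm) stand 50 mm from the axis at 0, 120, 240 degrees from this frame's +x (z up), centres 4 mm and tops 13 mm above this point. Spring catches between them, see catch_nose.
- catch_nose (a point): One of the dock's 3 spring catches, at 60, 180, 300 degrees from dock_axis's +x. This point: free position of its nose's centre, 30 mm above and 37 mm from dock_axis. A level radial plunger, slippery round 12 mm nose, springs outwards 11 mm at about 2 to 5 N. Black housings stand 55 to 77 mm from the axis, tops 38 mm above dock_axis. +x as dock_axis.
- plate_hub (a point): Load plate (loose, 0.42 kg): hub 76 mm across with bevelled rim, 3 inverted-V legs to 64 mm from the axis at 0, 120, 240 degrees from +x, grooves open downwards. Any of the 3 ways round fits the dock's balls. This point: on its axis, mid hub, 19 mm above its lowest edges. The hub meets the catch noses 18 mm above home: push slowly, 10 N or so with its weight; at 7 mm they snap over the rim and pull it home.
- stem_foot (a point): Foot of the load plate's stem: on the plate's axis, at the top face of its round 52 mm boss, 44 mm above the plate's lowest edges; same axes as plate_hub, z up the stem. The steel stem, 10 mm diameter, rises 62 mm from here to the underside of the square head. Fully home on the dock, with a V leg over each ball, this point is 46.7 mm above dock_axis, on the same axis.
- plate_head (a point): Centre of the load plate's square head, a 24 x 24 x 24 mm dark steel block on the stem, sides along this frame's x and y (the plate's frame, x along one V leg), 74 mm above stem_foot; good to grip from above.
- cap_grip (a point): The dust cap, grey plastic, 0.12 kg, present in some starts only: then it lies loosely across the dock's three balls. Flat underside, 6 mm thick, three arms reaching 62 mm from its centre, and a square grip block 24 x 24 mm, 42 mm high, on top. This point is in the grip block, 30 mm above the cap's underside; block sides along x and y; x along one arm, z up.
- tray_in (a point): White shallow fixed tray, 180 x 180 mm, 14 mm high, walls 4 mm, its place shuffled with the plate's. This point is the centre of its inner floor (about 4 mm above the bench); x and y along its sides.
- tip_box: Bystander: box of pipette tips, 84 x 124 x 65 mm. Origin at the centre of its underside.
- wash_bottle: Bystander: white wash bottle, 64 mm diameter, 170 mm high. Origin at the centre of its underside.
- sample_jar: Bystander: small clear jar, 60 mm diameter, 75 mm high. Origin at the centre of its underside.
- m1_mid (a point): Slotted steel mass 1 of four alike (3 or 4 present, flat on the bench, lug up): disc 70 mm across, 10 mm thick, about 0.16 kg; slot 15 mm wide from the rim to 6.5 mm past the centre, open to this frame's -x; upright lug outside the rim at +x. This point: the disc's centre, half-way up its thickness; z up. Once on the stem it lies on the stem's axis.
- m1_lug (a point): Grip point of mass 1's lug: a steel fin 22 mm long (along x), 12 mm thick (along y), its top 50 mm above the disc's underside; this point is on its middle, 51 mm out along +x from the disc's centre and 34 mm above the disc's underside. Same axes as m1_mid.
- m2_mid (a point): Slotted steel mass 2 of four alike (3 or 4 present, flat on the bench, lug up): disc 70 mm across, 10 mm thick, about 0.16 kg; slot 15 mm wide from the rim to 6.5 mm past the centre, open to this frame's -x; upright lug outside the rim at +x. This point: the disc's centre, half-way up its thickness; z up. Once on the stem it lies on the stem's axis.
- m2_lug (a point): Grip point of mass 2's lug: a steel fin 22 mm long (along x), 12 mm thick (along y), its top 50 mm above the disc's underside; this point is on its middle, 51 mm out along +x from the disc's centre and 34 mm above the disc's underside. Same axes as m2_mid.
- m3_mid (a point): Slotted steel mass 3 of four alike (3 or 4 present, flat on the bench, lug up): disc 70 mm across, 10 mm thick, about 0.16 kg; slot 15 mm wide from the rim to 6.5 mm past the centre, open to this frame's -x; upright lug outside the rim at +x. This point: the disc's centre, half-way up its thickness; z up. Once on the stem it lies on the stem's axis.
- m3_lug (a point): Grip point of mass 3's lug: a steel fin 22 mm long (along x), 12 mm thick (along y), its top 50 mm above the disc's underside; this point is on its middle, 51 mm out along +x from the disc's centre and 34 mm above the disc's underside. Same axes as m3_mid.
- m4_mid (a point): Slotted steel mass 4 of four alike (3 or 4 present, flat on the bench, lug up): disc 70 mm across, 10 mm thick, about 0.16 kg; slot 15 mm wide from the rim to 6.5 mm past the centre, open to this frame's -x; upright lug outside the rim at +x. This point: the disc's centre, half-way up its thickness; z up. Once on the stem it lies on the stem's axis.
- m4_lug (a point): Grip point of mass 4's lug: a steel fin 22 mm long (along x), 12 mm thick (along y), its top 50 mm above the disc's underside; this point is on its middle, 51 mm out along +x from the disc's centre and 34 mm above the disc's underside. Same axes as m4_mid.
There are look-alikes about, which are no part of the job. Leave any orange look-alike of the part that bears dock_axis alone. Leave any red look-alike of the part that bears plate_hub alone.

How it is judged:
On the way, in this order (a step that is already met when the one before it is completed fails the run):
1. the dust cap, if there is one, lies flat in the tray (x of cap_grip in the frame of tray_in between -0.04 and 0.04 m and y of cap_grip in the frame of tray_in between -0.04 and 0.04 m and z of cap_grip in the frame of tray_in below 0.036 m and angle between cap_grip's own z axis and vertical below 0.1 rad), for 0.2 s.
2. the load plate is fully home on the three balls, held by the catches and not gripped, with no mass on it yet (z of stem_foot in the frame of dock_axis between 0.0447 and 0.0487 m and horizontal distance between stem_foot and dock_axis below 0.003 m and angle between stem_foot's own z axis and vertical below 0.04 rad and distance between each of m1_mid, m2_mid, m3_mid, m4_mid and stem_foot above 0.06 m and contact force between the fingers and plate below 0.5 N), for 0.2 s.
At the end, for the whole second after the job is handed in: Plate home on the dock (height 2 mm, axis 3 mm, tilt 0.04 rad); cap, if any, flat in the tray within 40 mm of its middle along each side; every mass on the stem, centre within 8 mm, flat within 0.1 rad, lug up, lug points at least 60 mm apart (slots about 72 degrees); all at rest (all of step 1 and z of stem_foot in the frame of dock_axis between 0.0447 and 0.0487 m and horizontal distance between stem_foot and dock_axis below 0.003 m and angle between stem_foot's own z axis and vertical below 0.04 rad and horizontal distance between each of m1_mid, m2_mid, m3_mid, m4_mid and stem_foot below 0.008 m and z of m1_mid in the frame of stem_foot between 0.001 and 0.045 m and angle between each of m1_mid, m2_mid, m3_mid, m4_mid's own z axis and vertical below 0.1 rad and z of m2_mid in the frame of stem_foot between 0.001 and 0.045 m and z of m3_mid in the frame of stem_foot between 0.001 and 0.045 m and z of m4_mid in the frame of stem_foot between 0.001 and 0.045 m and horizontal distance between m1_lug and m2_lug above 0.06 m and horizontal distance between each of m1_lug, m2_lug and m3_lug above 0.06 m and horizontal distance between each of m1_lug, m2_lug, m3_lug and m4_lug above 0.06 m and linear speed of each of m1, m2, m3, m4, plate below 0.02 m/s); the robot touches nothing.
It fails at once if a bystander is moved more than 30 mm (distance of any of tip_box, wash_bottle, sample_jar from where it was at the start of the episode above 0.03 m).
Of m1, m2, m3, m4 only 3 to 4 are there at a start; the rules pass over those that are not, and their reading is None.
Of cap, sample_jar only 1 to 1 are there at a start; the rules pass over those that are not, and their reading is None.
At some moment in a run one of m1, m2, m3, m4 may be knocked a few centimetres aside while the robot is not near it.
It also fails if it takes over 210 s, if anything falls off the work surface, if the arm or the gripper's body presses on something with over 40 N, if the wrist force passes 120 N, or if a joint passes its speed limit or range.

ROBOT

A 6-joint arm with a two-finger parallel gripper is mounted at the origin on the work surface. World frame = base frame: x ahead of the robot, y to its left, z up, the work surface at z = 0. Lengths are in m, angles in rad, forces in N, time in s.
With the tool pointing down it reaches from about 0.4 to 0.825 m from the base axis. Payload 7 kg.
Tool frame: the origin (TCP) lies on the centre line of the jaws, within the pads' length; the fingertips stand 11 mm ahead of it and the grasp point (between the pads) lies 8 mm behind it; z points along the fingers, y is the direction in which the jaws open and shut (so a half turn about z gives the same grasp; the last joint's range is limited). The gripper opens to 88 mm and grips with 3 to 60 N. Pads are 19 mm wide; open, the fingers measure 130 mm over their backs; the gripper's body (78 mm by 193 mm) begins 47 mm behind the grasp point.
Start: joints at [-0.893, 0.359, 0.012, 0, -1.224, -0.288], TCP at [0.256, -0.624, 0.238] pointing down, gripper open.
Joint ranges: [-3.07, 3.07], [-1.43, 2.12], [-1.02, 1.25], [-3.03, 1.67], [-3.05, -0], [-3.03, 3.03]. Speed limits (rad/s): [2.39, 2.39, 3.01, 3.14, 3.14, 3.14].

INTERFACE

Orientations are given as [roll, pitch, yaw] about the fixed x, y, z axes, in that order (R = Rz(yaw) Ry(pitch) Rx(roll)).
In Python, from station import * gives the robot as it stands.
- The arm moves only by the tool play_rows, never from a script. Its argument "targets" is a list of rows, each a list of 7 numbers: the turn, a rotation vector about the world's x, y, z in rad, then the shift along the world's x, y, z in m, then the opening, from 0 (shut) to 1 (fully open). A call has 1 to 12 rows; each row shifts and turns the pose as measured when the row begins; what a row does not reach is not made up. A row lasts 1/8 s, in which the tool goes at most 62.5 mm and 10.7 degrees, less where a joint would pass 70% of its speed; a pose out of reach is approached as far as the arm can. A call is refused whole if a number of a shift passes 0.0625 or a number of a turn 0.188, either way. A call with a gripper value outside its range is refused whole. The fingers move at their own pace and stop on an object; "grip_force" is the grip in N (left out, the last holds). Time passes only in rows, so rows that do not move let the fingers close. It gives the time, the measured TCP pose, the force and the opening at its end, in the units of the state.
- get_state(): the state, without advancing time (a new reading comes with each control period).
- grab_frame(name): name is "scene" or "top"; returns (picture, depth): 384x512x3 uint8, blue, green, red; 384x512 float32, m along the optical axis (not along the pixel's ray), 0 where there is no reading.
- camera_params(name): a dict with "camera_matrix" (3x3 intrinsics, pixels), "extrinsics" (4x4, takes a point from world to camera coordinates). Camera axes: x right, y up, looking along -z (the intrinsics and any distortion apply to the point x, -y, -z); pixel columns grow to the right and rows downward; lengths in m; the calibration is good to about 2 mm. A picture is of the moment at which its call begins. camera_params takes no time and is no camera call.
- job_done(): hands the job in, once; it reports no verdict.
The state is a dict: "t": time; "q": joint angles; "qd": joint speeds; "joint_efforts": joint torques, N m; "eef_pos": TCP position; "ee_rot": TCP orientation; "force": force on the tool from outside, world axes, zero at the start; "moment": the same for the moment, N m; "width": finger opening in m.
Only numpy, scipy, OpenCV 4.12 (cv2) and the standard library are available. Lean on these libraries where they do the work, as an engineer would, in place of code of your own. Each camera call takes 0.05 s, during which the arm holds its last target.

## Working session

There is one attempt and no reset: what is moved stays moved. The work goes in short steps, Python scripts to look and compute and a tool call to move; the robot and the scene stay as the last step left them, time stands still between calls to the robot, and variables do not carry over. Pictures are saved under pics/ and viewed, and the job is handed in when it is done.

Besides the shell and the picture viewer there is one more tool, called after ">>>" by a JSON object that holds its "fn" and its "kwargs". play_rows: Moves the arm, as the interface text tells. Its arguments: {"type":"object","properties":{"targets":{"type":"array","items":{"type":"array","items":{"type":"number"}}},"grip_force":{"type":"number"}},"required":["targets"]}

```bash
ls; mkdir -p pics
python3 - <<'E'
from station import *
import cv2
s=get_state(); print(s)
for n in("scene","top"):
    im,d=grab_frame(n); cv2.imwrite(f"pics/{n}0.png",im)
    import numpy as np; np.save(f"pics/{n}0d.npy",d)
    print(camera_params(n))
E
```

```text
pics
{'t': 0.0, 'q': array([-8.92949827e-01,  3.59422670e-01,  1.10591396e-02, -3.70789804e-04,
       -1.22404097e+00, -2.88112619e-01]), 'qd': array([ 0.00114804,  0.00100476,  0.00026904,  0.00018492, -0.00088045,
       -0.00225939]), 'joint_efforts': array([-1.58138726e-03, -5.82721639e+01,  2.93051165e+01,  6.99701965e+00,
        6.65083411e-03, -1.55496036e-04]), 'eef_pos': array([ 0.2562844 , -0.62396376,  0.2365959 ]), 'ee_rot': array([ 3.13995172e+00, -1.22804670e-04, -2.75198497e+00]), 'force': array([ 0.02626877, -0.01033505,  1.21367535]), 'moment': array([-0.0102392 ,  0.04850997,  0.02924175]), 'width': 0.08770768124567858}
{'camera_matrix': array([[414.04098121,   0.        , 258.75449825],
       [  0.        , 414.04098121, 191.79278366],
       [  0.        ,   0.        ,   1.        ]]), 'extrinsics': array([[ 0.60545803,  0.7958393 , -0.00777091, -0.37247182],
       [-0.66969312,  0.51471582,  0.5353305 ,  0.34030186],
       [ 0.43003686, -0.31891602,  0.84460693, -1.6814389 ],
       [ 0.        ,  0.        ,  0.        ,  1.        ]])}
{'camera_matrix': array([[411.64778619,   0.        , 254.59348543],
       [  0.        , 411.64778619, 192.1550292 ],
       [  0.        ,   0.        ,   1.        ]]), 'extrinsics': array([[ 0.00524553, -0.99998331, -0.00242041,  0.03600592],
       [ 0.98409678,  0.0047324 ,  0.17757007, -0.61509232],
       [-0.17755565, -0.00331337,  0.98410518, -1.16535622],
       [ 0.        ,  0.        ,  0.        ,  1.        ]])}
```

View pics/scene0.png

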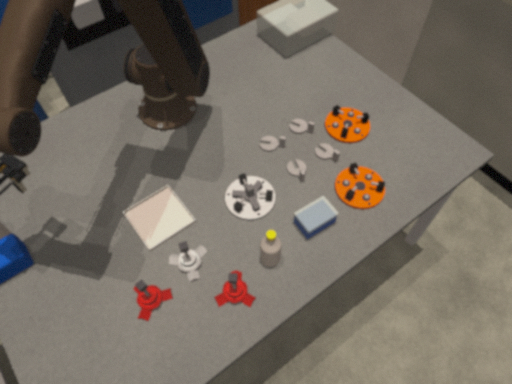

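View pics/top0.png

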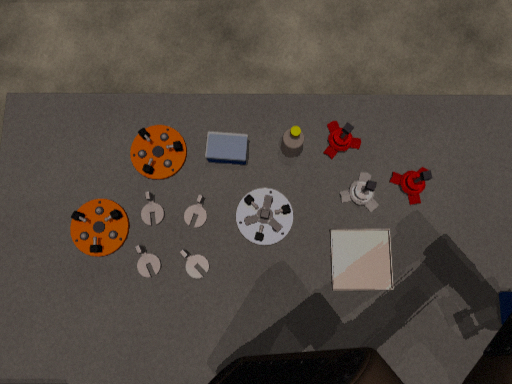

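The top view shows the white dock at (265,216) with the grey cap on it and the white tray at (361,260). The grey plate is at (361,192) and four masses are around (150-197, 212-267). The orange docks and red plates are the look-alikes. Next I'll zoom in.

```bash
cat > h.py <<'E'
import numpy as np,cv2
from station import *
def ray(n,u,v):
    c=camera_params(n);K=c["camera_matrix"];E=c["extrinsics"]
    d=np.array([(u-K[0,2])/K[0,0],-(v-K[1,2])/K[1,1],-1.0])
    R=E[:3,:3];o=-R.T@E[:3,3];return o,R.T@d
def onz(n,u,v,z):
    o,d=ray(n,u,v);return o+d*(z-o[2])/d[2]
def proj(n,p):
    c=camera_params(n);K=c["camera_matrix"];E=c["extrinsics"]
    q=E[:3,:3]@np.asarray(p)+E[:3,3]
    return np.array([K[0,0]*q[0]/-q[2]+K[0,2],K[1,1]*-q[1]/-q[2]+K[1,2]])
def blobs(n,im,lo,hi,z,amin=20,roi=None):
    hsv=cv2.cvtColor(im,cv2.COLOR_BGR2HSV);m=cv2.inRange(hsv,lo,hi)
    if roi:
        k=np.zeros_like(m);a,b,c,d=roi;k[b:d,a:c]=255;m&=k
    N,L,S,C=cv2.connectedComponentsWithStats(m)
    for i in range(1,N):
        if S[i,4]>=amin: print(C[i].round(1),S[i],onz(n,*C[i],z).round(4))
    return m
E
python3 - <<'E'
import cv2
im=cv2.imread("pics/top0.png")
cv2.imwrite("pics/c1.png",cv2.resize(im[170:300,120:310],None,fx=4,fy=4,interpolation=cv2.INTER_CUBIC))
cv2.imwrite("pics/c2.png",cv2.resize(im[110:300,300:450],None,fx=3.1,fy=3.1,interpolation=cv2.INTER_CUBIC))
im=cv2.imread("pics/scene0.png")
cv2.imwrite("pics/c3.png",cv2.resize(im[110:300,110:360],None,fx=3.1,fy=3.1,interpolation=cv2.INTER_CUBIC))
E
```

```text
(no output)
```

View pics/c1.png

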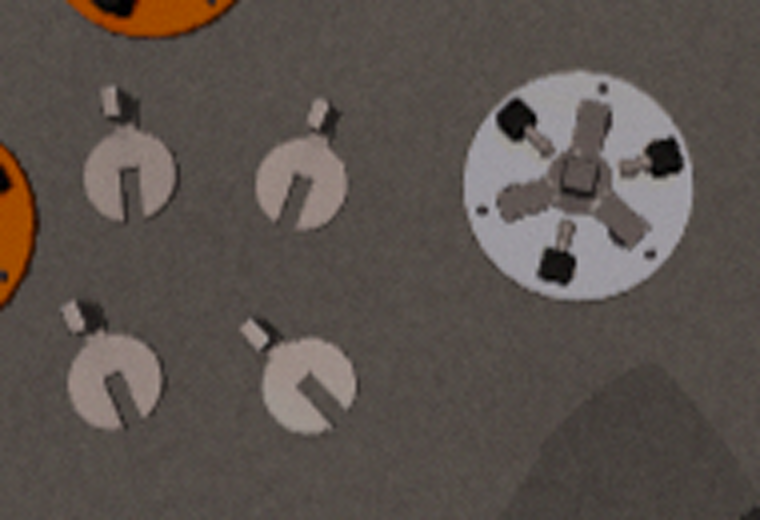

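View pics/c2.png

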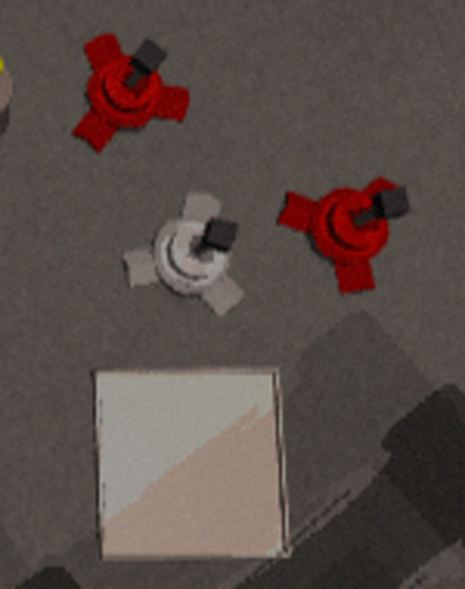

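View pics/c3.png

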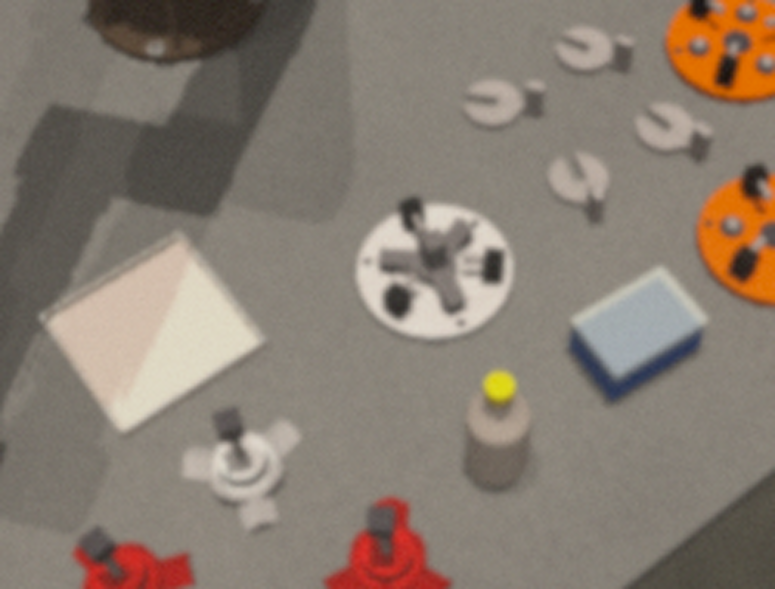

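Run:
```python
from h import *
im=cv2.imread("pics/top0.png");hsv=cv2.cvtColor(im,cv2.COLOR_BGR2HSV)
for p in [(245,200),(250,225),(152,215),(200,216),(265,213),(268,197),(370,240),(345,275),(361,185),(358,192),(371,186)]: print(p,hsv[p[1],p[0]])
# dock ellipse
m=cv2.inRange(hsv,(0,0,125),(180,60,255))
cv2.imwrite("pics/m.png",m)
cs,_=cv2.findContours(m,cv2.RETR_EXTERNAL,cv2.CHAIN_APPROX_NONE)
for c in cs:
    a=cv2.contourArea(c)
    if a>150:
        M=cv2.moments(c);print(a,(M['m10']/a).__round__(1),(M['m01']/a).__round__(1),cv2.boundingRect(c),len(c)>5 and cv2.fitEllipse(c))
```

```text
(245, 200) [154 112  16]
(250, 225) [165   7 154]
(152, 215) [ 9 41 80]
(200, 216) [  8  35 145]
(265, 213) [ 9 37 90]
(268, 197) [15 34 91]
(370, 240) [ 27  18 154]
(345, 275) [ 12  51 156]
(361, 185) [  9  36 148]
(358, 192) [ 15  10 154]
(371, 186) [176  36  49]
307.5 195.8 265.0 (186, 255, 23, 23) ((196.3536376953125, 265.5140075683594), (21.60162925720215, 22.173198699951172), 39.2528076171875)
305.5 147.6 263.7 (137, 253, 23, 24) ((147.89744567871094, 264.4124450683594), (21.396671295166016, 22.31816864013672), 41.57643508911133)
3302.0 360.3 259.1 (331, 229, 61, 61) ((360.5731506347656, 259.4667053222656), (65.64334106445312, 70.72352600097656), 148.95529174804688)
279.0 195.2 214.3 (184, 204, 22, 23) ((194.99537658691406, 215.0272674560547), (20.816740036010742, 21.094083786010742), 64.14422607421875)
265.0 151.6 212.3 (141, 202, 22, 23) ((151.69119262695312, 213.11062622070312), (19.840709686279297, 21.351659774780273), 63.46628189086914)
2487.0 264.1 216.0 (236, 188, 57, 57) ((264.1091613769531, 216.0119171142578), (56.0903434753418, 56.473567962646484), 120.82479858398438)
```

View pics/m.png

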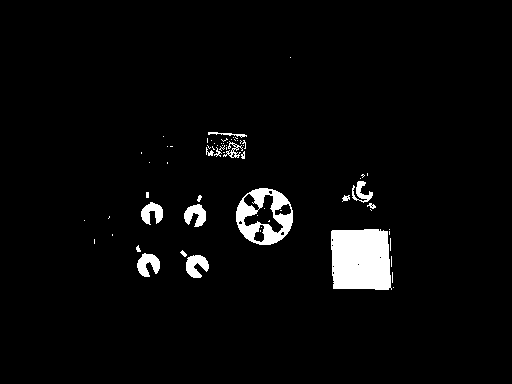

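```bash
cat >> h.py <<'E'
def masses(im,off=0.0):
    """top view; disc centres by min circle and lug tops -> pose"""
    hsv=cv2.cvtColor(im,cv2.COLOR_BGR2HSV)
    m=cv2.inRange(hsv,(0,0,112),(180,70,255))
    cs,_=cv2.findContours(m,cv2.RETR_EXTERNAL,cv2.CHAIN_APPROX_NONE)
    D=[];Lg=[]
    for c in cs:
        a=cv2.contourArea(c);x,y,w,h=cv2.boundingRect(c);M=cv2.moments(c)
        if 200<a<450 and max(w,h)<32: D.append((cv2.fitEllipse(c)[0],cv2.minEnclosingCircle(c)))
        if 8<=a<60:
            u=M['m10']/a;v=M['m01']/a; Lg.append((u,v))
    return D,Lg,m
E
python3 - <<'E'
from h import *
im=cv2.imread("pics/top0.png");hsv=cv2.cvtColor(im,cv2.COLOR_BGR2HSV)
D,L,m=masses(im)
for e,c in D:
    p=onz("top",*c[0],.010);e=onz("top",*e,.010)
    best=None
    for l in L:
        q=onz("top",*l,.05)
        d=np.hypot(*(q-p)[:2])
        if .03<d<.075: print("mass",p[:2].round(4),"ell",e[:2].round(4),"r",round(c[1],1),"lug",q[:2].round(4),"d",round(d,4),"ang",np.degrees(np.arctan2(*(q-p)[1::-1])).round(1))
# dock
print("dock",onz("top",264.1,216,.014))
# housings near dock
b=cv2.inRange(hsv,(0,0,0),(180,255,40))
N,Lb,S,C=cv2.connectedComponentsWithStats(b)
dk=onz("top",264.1,216,.014)
for i in range(1,N):
    if S[i,4]>20:
        q=onz("top",*C[i],.045);d=q-dk
        if np.hypot(*d[:2])<.1: print("house",C[i],q[:2],np.hypot(*d[:2]).round(4),np.degrees(np.arctan2(d[1],d[0])).round(1))
# scene dock
s=cv2.imread("pics/scene0.png");hs=cv2.cvtColor(s,cv2.COLOR_BGR2HSV)
m=cv2.inRange(hs,(0,0,170),(180,60,255))
cs,_=cv2.findContours(m,cv2.RETR_EXTERNAL,cv2.CHAIN_APPROX_NONE)
for c in cs:
    if cv2.contourArea(c)>600:
        e=cv2.fitEllipse(cv2.convexHull(c)); print(cv2.boundingRect(c),e,onz("scene",*e[0],.014))
        print(cv2.minAreaRect(c))
c=[c for c in cv2.findContours(cv2.inRange(hsv,(0,0,125),(180,60,255)),0,1)[0] if cv2.contourArea(c)>3000][0]
r=cv2.boxPoints(cv2.minAreaRect(c));P=np.array([onz("top",*p,.014) for p in r]);print("tray",P[:,:2],P.mean(0))
E
```

```text
mass [0.399  0.2118] ell [0.4    0.2116] r 12.2 lug [0.4342 0.2455] d 0.0487 ang 43.8
mass [0.4017 0.3569] ell [0.4026 0.3565] r 12.3 lug [0.4471 0.378 ] d 0.0501 ang 24.9
mass [0.5521 0.2202] ell [0.5518 0.22  ] r 11.9 lug [0.5983 0.2045] d 0.0488 ang -18.8
mass [0.5577 0.354 ] ell [0.5574 0.353 ] r 11.8 lug [0.6057 0.3592] d 0.0483 ang 6.2
dock [0.54893513 0.01000568 0.014     ]
house [248.50909091 199.4       ] [0.59469627 0.05715105] 0.0657 45.9
house [285.62068966 208.98275862] [ 0.56642914 -0.05319859] 0.0656 -74.5
house [258.89285714 236.16071429] [0.48563162 0.02583455] 0.0653 166.0
(295, 196, 43, 33) ((315.8432312011719, 212.45449829101562), (27.181644439697266, 45.44319534301758), 67.97927856445312) [0.73819901 0.14905654 0.014     ]
((315.816650390625, 212.06016540527344), (22.483232498168945, 37.16925048828125), 60.524105072021484)
(126, 187, 69, 62) ((159.34556579589844, 217.79669189453125), (60.28692626953125, 65.18708038330078), 91.67743682861328) [ 0.43335601 -0.2818856   0.014     ]
((159.44882202148438, 216.39559936523438), (44.07284927368164, 56.04289627075195), 56.76829147338867)
(225, 176, 51, 43) ((249.82420349121094, 196.8553466796875), (42.95585632324219, 50.5845832824707), 86.9088363647461) [0.55244188 0.00898575 0.014     ]
((250.0, 197.0), (42.0, 50.0), 90.0)
(260, 0, 76, 34) ((297.7234802246094, 12.809399604797363), (35.03147888183594, 71.23543548583984), 84.47373962402344) [-0.14130921  0.81089025  0.014     ]
((297.9000244140625, 10.299982070922852), (33.541019439697266, 68.4236831665039), 63.43495178222656)
tray [[ 0.50732897 -0.18993362]
 [ 0.51375374 -0.36712354]
 [ 0.3350225  -0.36327623]
 [ 0.32883948 -0.19061315]] [ 0.42123617 -0.27773663  0.014     ]
```

```bash
cat >> h.py <<'E'
def tri(a,b):
    o1,d1=ray("top",*a);o2,d2=ray("scene",*b)
    A=np.c_[d1,-d2];t=np.linalg.lstsq(A,o2-o1,rcond=None)[0]
    p,q=o1+d1*t[0],o2+d2*t[1];return (p+q)/2,np.linalg.norm(p-q)
E
python3 - <<'E'
from h import *
T=cv2.cvtColor(cv2.imread("pics/top0.png"),cv2.COLOR_BGR2HSV);S=cv2.cvtColor(cv2.imread("pics/scene0.png"),cv2.COLOR_BGR2HSV)
def dark(h,roi,v):
    a,b,c,d=roi;m=cv2.inRange(h[b:d,a:c],(0,0,0),(180,255,v))
    N,L,s,C=cv2.connectedComponentsWithStats(m);i=1+np.argmax(s[1:,4]);print(s[i],C[i]+[a,b]);return C[i]+[a,b]
a=dark(T,(362,175,382,195),65);b=dark(S,(176,236,194,258),95)
print("head",tri(a,b))
for c in [(202,207),(140,268),(222,297)]:
    u=(c[0]+.5)/3.1-.5+300;v=(c[1]+.5)/3.1-.5+110
    print("leg",onz("top",u,v,.02)[:2])
for z in (.069,.075): print("capblk",onz("top",264.6,212.6,z))
for c in [(590,115),(515,202),(630,233)]:
    print("caparm",onz("top",(c[0]+.5)/4-.5+120,(c[1]+.5)/4-.5+170,.033)[:2])
d=np.load("pics/top0d.npy");print(d[210:216,262:268].round(3)); E=camera_params("top")["extrinsics"]
def pt(u,v,dd):
    o,r=ray("top",u,v);return o+r*dd
print(pt(264,213,d[213,264]),pt(371,185,d[185,371]),pt(250,225,d[225,250]))
E
python3 - <<'E'
import cv2
im=cv2.imread("pics/top0.png")
cv2.imwrite("pics/c4.png",cv2.resize(im[170:220,335:395],None,fx=10,fy=10,interpolation=cv2.INTER_CUBIC))
E
```

```text
[  0   5  15  13 112] [369.5625     185.89285714]
[ 5  7  7  9 43] [183.97674419 247.6744186 ]
head (array([ 0.62476644, -0.28587396,  0.11113267]), np.float64(0.0016560027574470542))
leg [ 0.67190899 -0.2989868 ]
leg [ 0.61031183 -0.23554668]
leg [ 0.58192586 -0.31472563]
capblk [0.55219848 0.00967416 0.069     ]
capblk [0.55142018 0.00980244 0.075     ]
caparm [0.60004109 0.0013426 ]
caparm [0.53402352 0.05727714]
caparm [ 0.51132497 -0.02836458]
[[1.192 1.193 1.191 1.193 1.196 1.196]
 [1.193 1.196 1.197 1.195 1.189 1.193]
 [1.193 1.19  1.188 1.192 1.189 1.188]
 [1.191 1.19  0.    1.188 1.192 1.188]
 [1.188 1.188 1.192 1.191 1.189 1.19 ]
 [1.187 1.187 1.186 1.192 1.185 1.188]]
[0.39820592 0.03505493 1.25614223] [ 0.62272753 -0.28474675  0.13240876] [0.52192713 0.05267287 0.00833481]
```

View pics/c4.png

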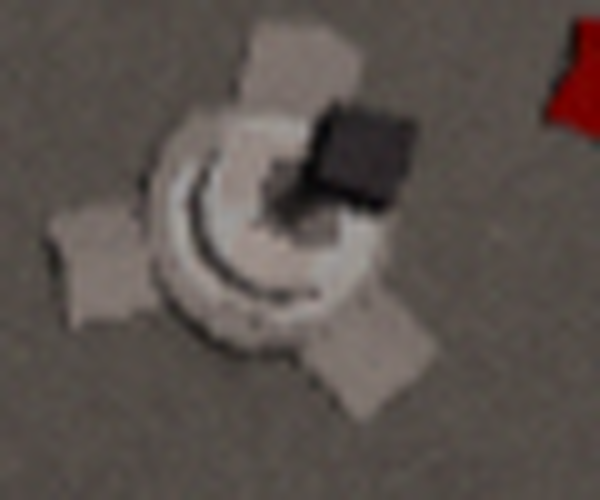

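The top view places the dock axis at about (0.5505, 0.0095), with its x at about -14°. The cap block is at (0.552, 0.010) and the plate head at about (0.623, -0.285). I'll go to the cap first.

>>> {"fn": "play_rows", "kwargs": {"targets": [[0,0,0.08,0.025,0.052,0,0.5],[0,0,0.08,0.025,0.052,0,0.5],[0,0,0.08,0.025,0.052,0,0.5],[0,0,0.08,0.025,0.052,0,0.5],[0,0,0.08,0.025,0.052,0,0.5],[0,0,0.08,0.025,0.052,0,0.5],[0,0,0.08,0.025,0.052,0,0.5],[0,0,0.08,0.025,0.052,0,0.5],[0,0,0.08,0.025,0.052,0,0.5],[0,0,0.08,0.025,0.052,0,0.5],[0,0,0.08,0.025,0.052,0,0.5],[0,0,0.08,0.025,0.052,0,0.5]]}}

```text
t: 1.6
eef_pos: [0.5585, 0.0187, 0.2325]
ee_rot: [3.135, -0.001, -1.767]
force: [1.3, -0.8, -0.6]
width: 0.0439
```

>>> {"fn": "play_rows", "kwargs": {"targets": [[0.003,0,-0.03,-0.0065,-0.009,-0.04,0.5],[0,0,0,0,0,-0.04,0.5],[0,0,0,0,0,-0.03,0.5],[0,0,0,0,0,0,0.5]]}}

```text
t: 2.1
eef_pos: [0.5527, 0.0143, 0.1185]
ee_rot: [3.133, 0.001, -1.79]
force: [-0.9, -0.5, 0.7]
width: 0.044
```

>>> {"fn": "play_rows", "kwargs": {"targets": [[-0.002,-0.008,0,-0.001,-0.005,0,0.5],[0,0,0,0,0,0,0.5]]}}

```text
t: 2.35
eef_pos: [0.5528, 0.009, 0.1207]
ee_rot: [-3.139, 0.002, -1.79]
force: [0.5, -0.4, 1.1]
width: 0.0435
```

Run:
```python
from h import *
s=get_state();print(s['eef_pos'],s['ee_rot'])
im,_=grab_frame("scene");cv2.imwrite("pics/s1.png",cv2.resize(im[120:260,170:330],None,fx=4,fy=4,interpolation=cv2.INTER_CUBIC))
```

```text
[0.5528451  0.00902903 0.12066506] [-3.13875308e+00  2.04035149e-03 -1.78960029e+00]
```

View pics/s1.png

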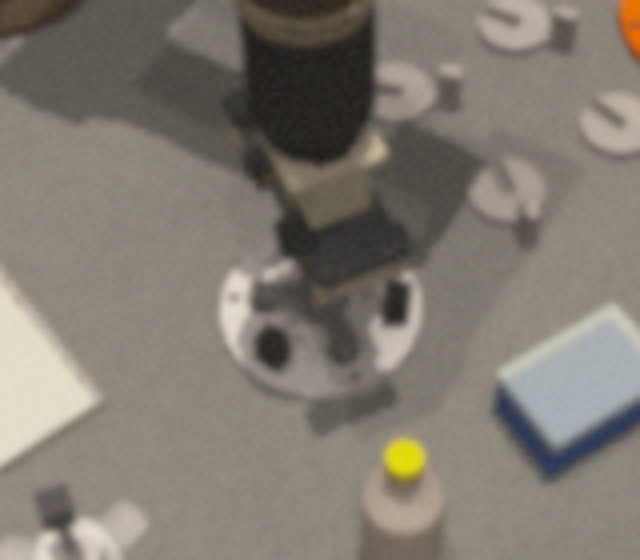

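The gripper stands over the cap and clear of the housings, so I'll descend and grip.

>>> {"fn": "play_rows", "kwargs": {"targets": [[0,0,0,0,0.001,-0.03,0.5],[0,0,0,0,0,-0.018,0.5],[0,0,0,0,0,-0.008,0.5],[0,0,0,0,0,0,0.5]], "grip_force": 20}}

```text
t: 2.9
eef_pos: [0.5563, 0.0108, 0.0684]
ee_rot: [-3.13, 0.007, -1.79]
force: [-0.4, -0.3, -0.4]
width: 0.044
```

>>> {"fn": "play_rows", "kwargs": {"targets": [[0.002,0.011,0,-0.004,-0.001,-0.005,0.5],[0,0,0,0,0,0,0],[0,0,0,0,0,0,0],[0,0,0,0,0,0,0],[0,0,0,0,0,0,0]], "grip_force": 20}}

```text
t: 3.52
eef_pos: [0.5531, 0.0101, 0.0652]
ee_rot: [-3.14, 0.008, -1.789]
force: [0.5, -0.2, -1.2]
width: 0.0237
```

>>> {"fn": "play_rows", "kwargs": {"targets": [[0,-0.008,0,0,0,0.03,0],[0,0,0,0,0,0.04,0],[0,0,0,-0.017,-0.036,0.01,0],[0,0,0,-0.017,-0.036,0,0],[0,0,0,-0.017,-0.036,0,0],[0,0,0,-0.017,-0.036,0,0],[0,0,0,-0.017,-0.036,0,0],[0,0,0,-0.017,-0.036,0,0],[0,0,0,-0.017,-0.036,0,0],[0,0,0,-0.017,-0.036,0,0],[0,0,0,0,0,0,0]]}}

```text
t: 4.9
eef_pos: [0.4113, -0.2853, 0.1474]
ee_rot: [-3.131, 0.009, -1.787]
force: [-0.7, 0.4, -2.2]
width: 0.0235
```

>>> {"fn": "play_rows", "kwargs": {"targets": [[-0.006,0.012,0,0.01,0.006,-0.03,0],[0,0,0,0,0,-0.04,0],[0,0,0,0,0,-0.02,0],[0,0,0,0,0,0,0]]}}

```text
t: 5.4
eef_pos: [0.4228, -0.2784, 0.0561]
ee_rot: [-3.139, 0.0, -1.788]
force: [-0.8, 0.8, 0.5]
width: 0.0239
```

>>> {"fn": "play_rows", "kwargs": {"targets": [[0,0,0,0,0,-0.01,0],[0,0,0,0,0,-0.003,0],[0,0,0,0,0,-0.002,0]]}}

```text
t: 5.78
eef_pos: [0.4247, -0.2783, 0.0423]
ee_rot: [-3.135, 0.0, -1.786]
force: [-0.5, -2.8, 4.6]
width: 0.0238
```

>>> {"fn": "play_rows", "kwargs": {"targets": [[0,0,0,0,0,0,0.5],[0,0,0,0,0,0,0.5],[0,0,0,0,0,0,0.5],[0,0,0,0,0,0.04,0.5],[0,0,0,0,0,0.06,0.5],[0,0,0,0,0,0.06,0.5],[0,0,0,0,0,0.02,0.5]]}}

```text
t: 6.65
eef_pos: [0.4231, -0.2782, 0.2276]
ee_rot: [-3.137, -0.0, -1.787]
force: [0.4, 0.1, -1.1]
width: 0.0437
```

Run:
```python
from h import *
s=get_state();print(s['eef_pos'],s['ee_rot'],s['q'])
im,_=grab_frame("scene");cv2.imwrite("pics/s2.png",cv2.resize(im[120:340,100:380],None,fx=2.7,fy=2.7,interpolation=cv2.INTER_CUBIC))
im,_=grab_frame("top");cv2.imwrite("pics/t2.png",im[100:320,100:450].repeat(2,0).repeat(2,1))
cv2.imwrite("pics/t2r.png",im)
for z in(.13,):print(onz("top",371.15,185.4,z))
```

```text
[ 0.42312658 -0.2782128   0.22763667] [-3.13721954e+00 -1.80261771e-04 -1.78686534e+00] [-1.92971599e-01  8.40830035e-02 -3.70724367e-01  3.13704222e-04
 -1.11162119e+00 -2.32354412e-02]
[ 0.6220745  -0.28579884  0.13      ]
```

View pics/s2.png

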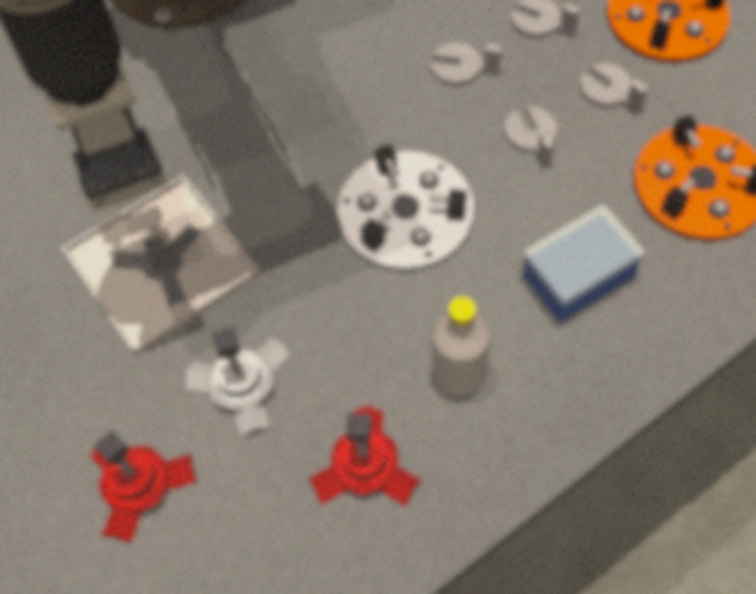

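View pics/t2.png

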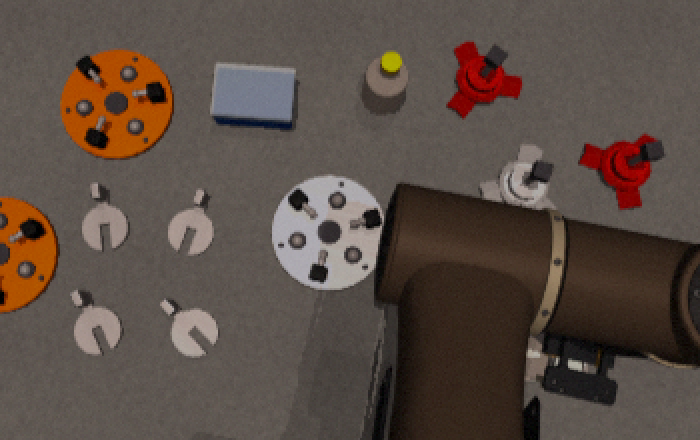

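>>> {"fn": "play_rows", "kwargs": {"targets": [[0,0,-0.02,0.04,-0.0015,0,0.5],[0,0,-0.02,0.04,-0.0015,0,0.5],[0,0,-0.01,0.04,-0.0015,0,0.5],[0,0,0,0.04,-0.0015,-0.02,0.5],[0,0,0,0.039,-0.0015,-0.02,0.5],[0,0,0,0,0,-0.02,0.5],[0,0,0,0,0,0,0.5]]}}

```text
t: 7.62
eef_pos: [0.6247, -0.2845, 0.1571]
ee_rot: [3.138, 0.001, -1.84]
force: [0.1, 0.3, -0.2]
width: 0.0438
```

Run:
```python
from h import *
s=get_state();print(s['eef_pos'],s['ee_rot'])
im,_=grab_frame("scene");cv2.imwrite("pics/s3.png",cv2.resize(im[180:320,110:270],None,fx=4,fy=4,interpolation=cv2.INTER_CUBIC))
t=cv2.imread("pics/t2r.png");h=cv2.cvtColor(t,cv2.COLOR_BGR2HSV)
m=cv2.inRange(h[205:226,254:276],(0,0,0),(180,255,110))
N,L,S,C=cv2.connectedComponentsWithStats(m)
for i in range(1,N):
  if S[i,4]>15: print(S[i],C[i],onz("top",*(C[i]+[254,205]),.014))
print(onz("scene",(405.5)/2.7-.5+100,(207.5)/2.7-.5+120,.014))
```

```text
[ 0.62473007 -0.28453031  0.15705154] [ 3.13780191e+00  1.02829257e-03 -1.84033047e+00]
[  5   5  12  12 109] [10.21100917 10.62385321] [0.55008478 0.00967012 0.014     ]
[0.55050082 0.00982673 0.014     ]
```

View pics/s3.png

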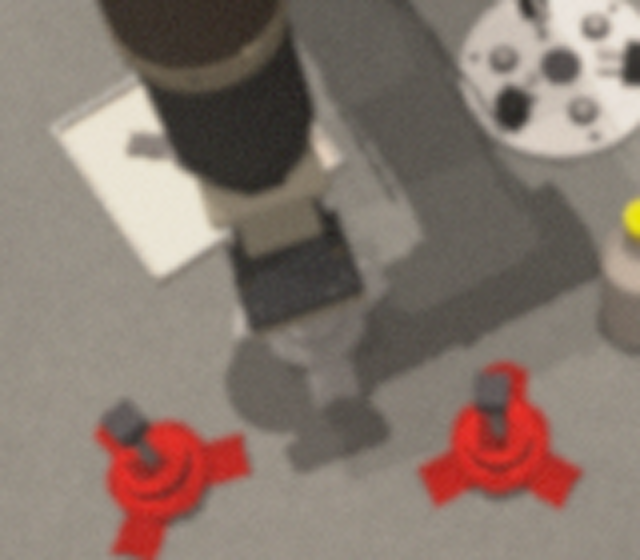

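>>> {"fn": "play_rows", "kwargs": {"targets": [[0,0,0,-0.0025,-0.0005,-0.02,0.5],[0,0,0,0,0,-0.02,0.5],[0,0,0,0,0,0,0.5]], "grip_force": 50}}

```text
t: 8.05
eef_pos: [0.6231, -0.286, 0.121]
ee_rot: [-3.139, 0.0, -1.84]
force: [-0.1, 0.5, -1.0]
width: 0.0438
```

>>> {"fn": "play_rows", "kwargs": {"targets": [[0,0,0,-0.001,0,-0.006,0.5],[0,0,0,0,0,0,0],[0,0,0,0,0,0,0],[0,0,0,0,0,0,0],[0,0,0,0,0,0,0]], "grip_force": 50}}

```text
t: 8.68
eef_pos: [0.6232, -0.2865, 0.1186]
ee_rot: [-3.134, 0.001, -1.84]
force: [1.1, -0.5, -1.4]
width: 0.0238
```

>>> {"fn": "play_rows", "kwargs": {"targets": [[0,0,0,0,0,0.03,0],[0,0,0,0,0,0.04,0],[0,0,0,-0.01,0.037,0.015,0],[0,0,0,-0.01,0.037,0,0],[0,0,0.01,-0.01,0.037,0,0],[0,0,0.01,-0.01,0.037,0,0],[0,0,0,-0.01,0.037,0,0],[0,0,0,-0.01,0.037,0,0],[0,0,0,-0.01,0.037,0,0],[0,0,0,-0.003,0.03,0,0],[0,0,0,0,0,0,0]]}}

```text
t: 10.05
eef_pos: [0.5411, 0.0121, 0.1982]
ee_rot: [3.134, 0.002, -1.823]
force: [-0.1, -1.1, -3.5]
width: 0.0238
```

Run:
```python
from h import *
s=get_state();print(s['eef_pos'],s['ee_rot'])
im,_=grab_frame("scene");cv2.imwrite("pics/s4.png",cv2.resize(im[110:260,170:350],None,fx=4,fy=4,interpolation=cv2.INTER_CUBIC))
im,_=grab_frame("top");cv2.imwrite("pics/t4.png",cv2.resize(im[150:310,180:420],None,fx=3,fy=3,interpolation=cv2.INTER_CUBIC))
```

```text
[0.54108662 0.01206804 0.19820442] [ 3.13392130e+00  1.82468846e-03 -1.82317760e+00]
```

View pics/s4.png

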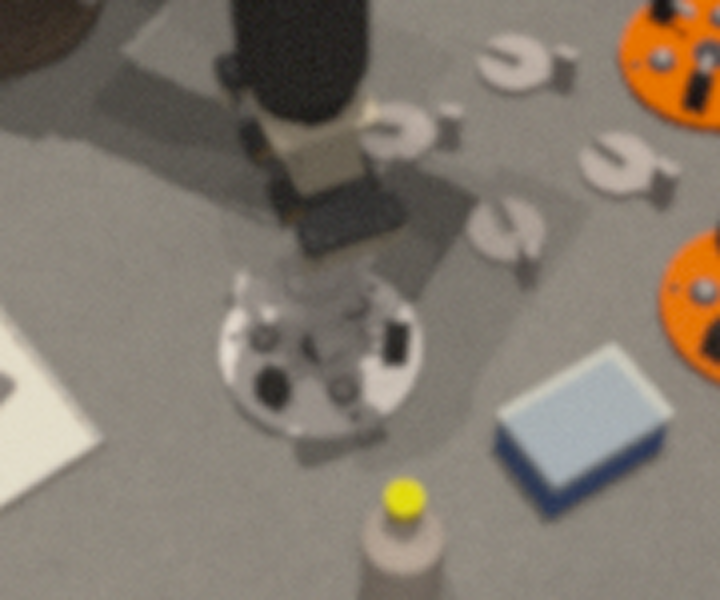

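View pics/t4.png

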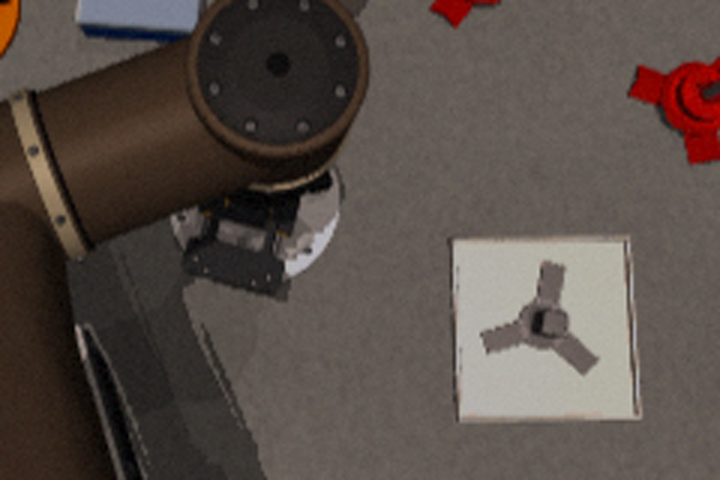

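>>> {"fn": "play_rows", "kwargs": {"targets": [[-0.002,-0.006,0,0.009,-0.0025,0,0],[0,0,0,0,0,-0.01,0],[0,0,0,0,0,-0.01,0],[0,0,0,0,0,0,0]]}}

```text
t: 10.65
eef_pos: [0.5504, 0.0054, 0.1754]
ee_rot: [3.138, -0.0, -1.828]
force: [0.2, 0.8, -4.1]
width: 0.0238
```

>>> {"fn": "play_rows", "kwargs": {"targets": [[0,0,0.008,0,0.004,-0.005,0],[0,0,0,0,0,-0.005,0],[0,0,0,0,0,0,0]]}}

```text
t: 11.02
eef_pos: [0.5504, 0.0096, 0.1647]
ee_rot: [3.138, -0.001, -1.82]
force: [0.8, -0.8, -4.2]
width: 0.0236
```

>>> {"fn": "play_rows", "kwargs": {"targets": [[0,0,0,0,0,-0.005,0],[0,0,0,0,0,-0.004,0],[0,0,0,0,0,-0.003,0],[0,0,0,0,0,-0.002,0]]}}

```text
t: 11.52
eef_pos: [0.5514, 0.0099, 0.1519]
ee_rot: [3.141, 0.0, -1.819]
force: [-2.9, 1.0, 6.1]
width: 0.024
```

>>> {"fn": "play_rows", "kwargs": {"targets": [[0,0,0,-0.001,0,-0.002,0],[0,0,0,0,0,-0.002,0],[0,0,0,0,0,-0.002,0],[0,0,0,0,0,-0.002,0]]}}

```text
t: 12.02
eef_pos: [0.5528, 0.0099, 0.1496]
ee_rot: [-3.135, 0.002, -1.816]
force: [-4.8, 0.8, 9.8]
width: 0.0234
```

>>> {"fn": "play_rows", "kwargs": {"targets": [[0.0015,0.006,0,-0.003,0,-0.003,0],[0,0,0,-0.001,0,-0.003,0],[0,0,0,-0.001,0,-0.003,0]]}}

```text
t: 12.4
eef_pos: [0.5528, 0.0101, 0.1475]
ee_rot: [-3.13, 0.005, -1.813]
force: [-2.9, 0.2, 11.2]
width: 0.0233
```

>>> {"fn": "play_rows", "kwargs": {"targets": [[0.003,0.011,0,-0.003,0,-0.004,0],[0.001,0.003,0,-0.002,0,-0.004,0],[0,0,0,-0.001,0,-0.004,0]]}}

```text
t: 12.78
eef_pos: [0.549, 0.0103, 0.1375]
ee_rot: [-3.138, 0.008, -1.813]
force: [0.6, 0.3, -7.6]
width: 0.0239
```

>>> {"fn": "play_rows", "kwargs": {"targets": [[-0.006,0,0,0.0007,0,-0.003,0],[0,0,0,0,0,-0.002,0],[0,0,0,0,0,0,0]]}}

```text
t: 13.15
eef_pos: [0.5489, 0.0103, 0.1351]
ee_rot: [-3.137, 0.0, -1.812]
force: [-0.3, 0.3, -4.3]
width: 0.0237
```

>>> {"fn": "play_rows", "kwargs": {"targets": [[0,0,0,0,0,-0.003,0],[0,0,0,0,0,-0.003,0],[0,0,0,0,0,-0.003,0]]}}

```text
t: 13.52
eef_pos: [0.5495, 0.0101, 0.1347]
ee_rot: [-3.133, -0.001, -1.809]
force: [-13.3, 3.8, 30.8]
width: 0.0234
```

Pressing bottomed out at z=0.1347 with 31 N, so the plate is home. Release and retreat.

>>> {"fn": "play_rows", "kwargs": {"targets": [[0,0,0,0,0,0.003,0],[0,0,0,0,0,0,0.5],[0,0,0,0,0,0,0.5],[0,0,0,0,0,0.001,0.5],[0,0,0,0,0,0.04,0.5],[0,0,0,0,0,0.05,0.5],[0,0,0,0,0,0.03,0.5],[0,0,0,-0.03,0.05,0,0.5],[0,0,0,-0.03,0.05,0,0.5],[0,0,0,-0.03,0.05,0,0.5],[0,0,0,-0.03,0.05,0,0.5],[0,0,0,0,0.03,0,0.5]]}}

```text
t: 15.02
eef_pos: [0.4285, 0.2434, 0.2647]
ee_rot: [-3.127, 0.001, -1.814]
force: [0.9, 0.2, 0.7]
width: 0.0439
```

Run:
```python
from h import *
s=get_state();print(s['eef_pos'],s['ee_rot'],s['q'])
im,_=grab_frame("scene");cv2.imwrite("pics/s5r.png",im);cv2.imwrite("pics/s5.png",cv2.resize(im[110:260,170:350],None,fx=4,fy=4,interpolation=cv2.INTER_CUBIC))
im,_=grab_frame("top");cv2.imwrite("pics/t5r.png",im);cv2.imwrite("pics/t5.png",cv2.resize(im[150:310,120:360],None,fx=3,fy=3,interpolation=cv2.INTER_CUBIC))
```

```text
[0.42852751 0.24342158 0.2647284 ] [-3.12737115e+00  1.38433302e-03 -1.81429137e+00] [ 0.92645673  0.02922183 -0.34814753  0.01354099 -1.18663478 -1.17499396]
```

View pics/s5.png

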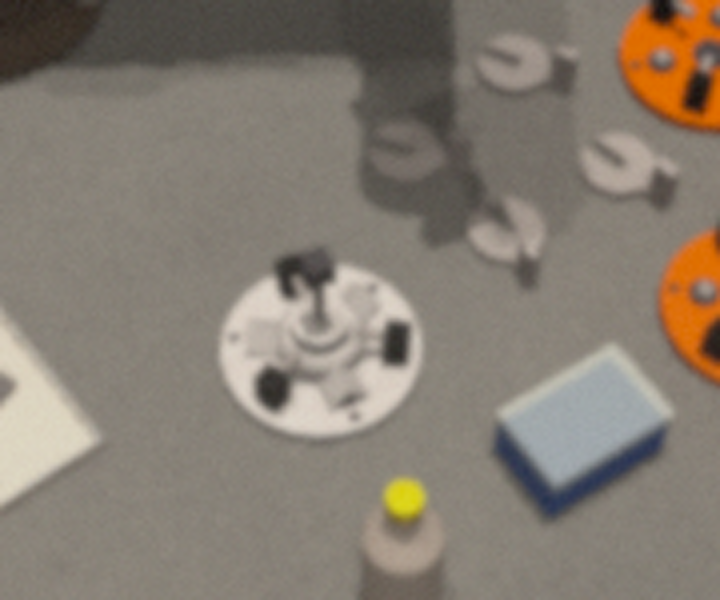

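View pics/t5.png

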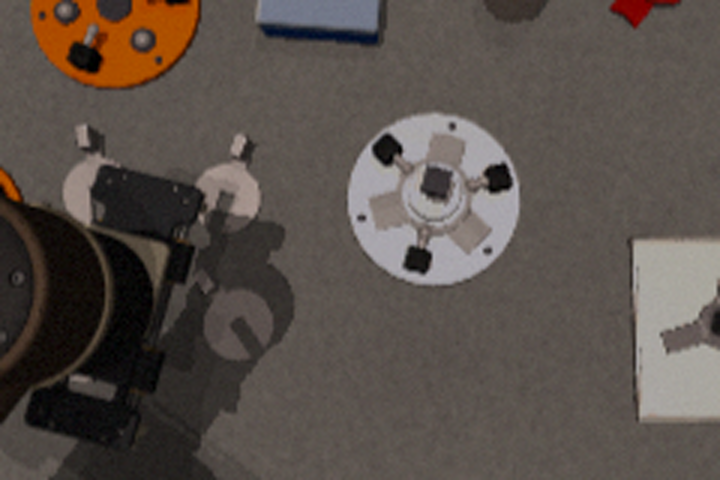

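The catch noses are over the rim, the plate is home and all the masses are untouched. Next I'll grip mass A (lug about (0.436, 0.247), pointing 44°).

>>> {"fn": "play_rows", "kwargs": {"targets": [[0.004,0.014,-0.14,0.0045,0.0025,0,0.5],[0,0,-0.14,0.005,0.003,-0.03,0.5],[0,0,-0.14,0,0,-0.04,0.5],[0,0,-0.14,0,0,-0.05,0.5],[0,0,0,0,0,-0.02,0.5],[0,0,0,0,0,0,0.5]]}}

```text
t: 15.88
eef_pos: [0.4418, 0.2491, 0.1226]
ee_rot: [-3.139, 0.004, -2.392]
force: [0.1, -0.8, 1.0]
width: 0.0437
```

Run:
```python
from h import *
s=get_state();print(s['eef_pos'],s['ee_rot'])
im,_=grab_frame("scene");cv2.imwrite("pics/s6.png",cv2.resize(im[90:240,220:370],None,fx=4,fy=4,interpolation=cv2.INTER_CUBIC))
im=cv2.imread("pics/t5r.png");h=cv2.cvtColor(im,cv2.COLOR_BGR2HSV)
print("head",onz("top",(437.5)/3-.5+120,182.5/3-.5+150,.1467))
print("bottle cap",onz("top",296,131,.17))
```

```text
[0.4417671  0.24906043 0.12260951] [-3.13868141  0.00442584 -2.39164255]
head [0.54833136 0.00934892 0.1467    ]
bottle cap [ 0.76587624 -0.07443491  0.17      ]
```

View pics/s6.png

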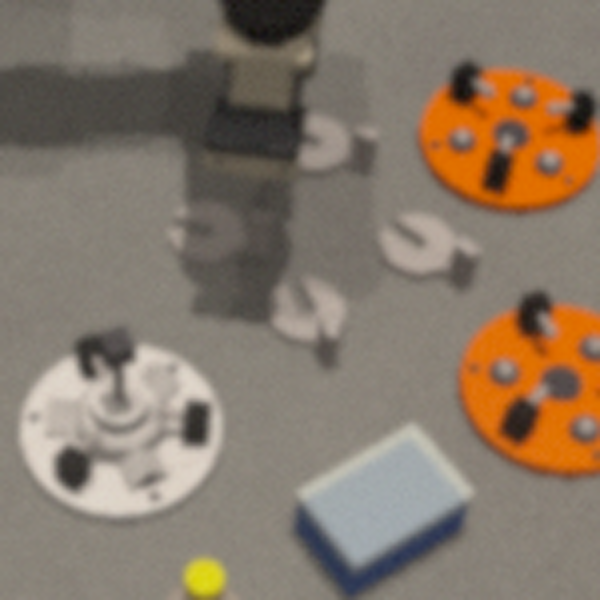

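Mass A has been knocked: in t5 it sits at about (199,258) instead of (196,266). I'll re-measure it.

Run:
```python
from h import *
im=cv2.imread("pics/t5r.png")
cv2.imwrite("pics/c5.png",cv2.resize(im[230:280,175:225],None,fx=12,fy=12,interpolation=cv2.INTER_CUBIC))
im=cv2.imread("pics/s5r.png")
cv2.imwrite("pics/c6.png",cv2.resize(im[125:175,250:310],None,fx=12,fy=12,interpolation=cv2.INTER_CUBIC))
```

```text
(no output)
```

View pics/c5.png

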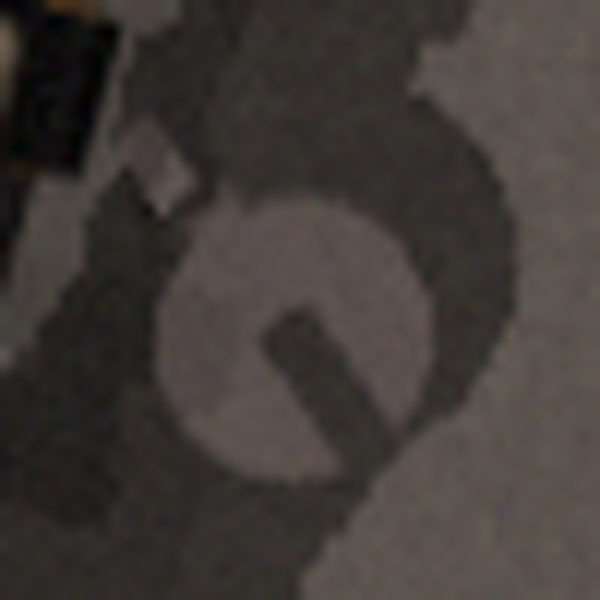

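View pics/c6.png

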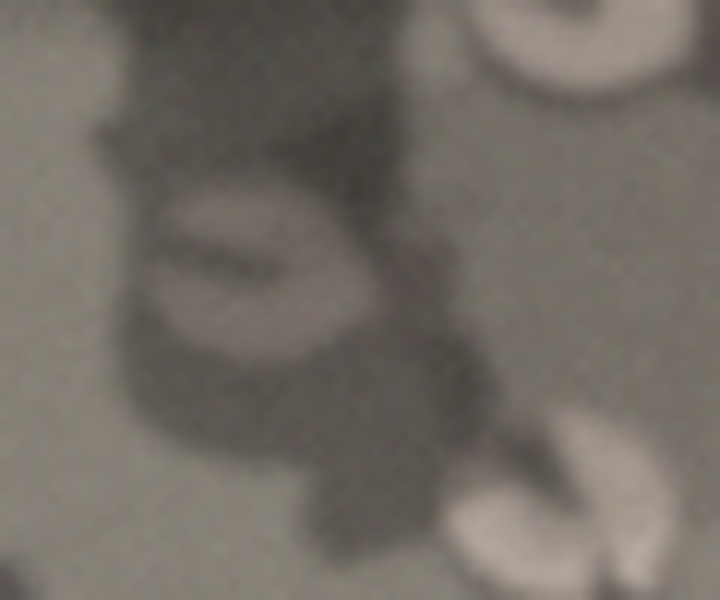

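Run:
```python
from h import *
p=onz("top",199.2,257.6,.01);q=onz("top",187.7,243.5,.05);d=(q-p)[:2]
print(p,q,np.hypot(*d),np.degrees(np.arctan2(d[1],d[0])))
```

```text
[0.42331962 0.20390305 0.01      ] [0.46290599 0.23317528 0.05      ] 0.04923357150688099 36.4811605804579
```

>>> {"fn": "play_rows", "kwargs": {"targets": [[-0.004,0,-0.14,0.025,-0.012,0,0.5],[0,0,0,0,0,-0.02,0.5],[0,0,0,0,0,-0.015,0.5],[0,0,0,0,0,0,0.5]]}}

```text
t: 16.42
eef_pos: [0.471, 0.2391, 0.0932]
ee_rot: [-3.136, 0.012, -2.534]
force: [0.7, -0.3, 0.3]
width: 0.0438
```

Run:
```python
from h import *
s=get_state();print(s['eef_pos'],s['ee_rot'])
im,_=grab_frame("scene");cv2.imwrite("pics/s7.png",cv2.resize(im[100:200,230:330],None,fx=6,fy=6,interpolation=cv2.INTER_CUBIC))
```

```text
[0.47100083 0.23907522 0.09315419] [-3.13619222  0.01202452 -2.53408503]
```

View pics/s7.png

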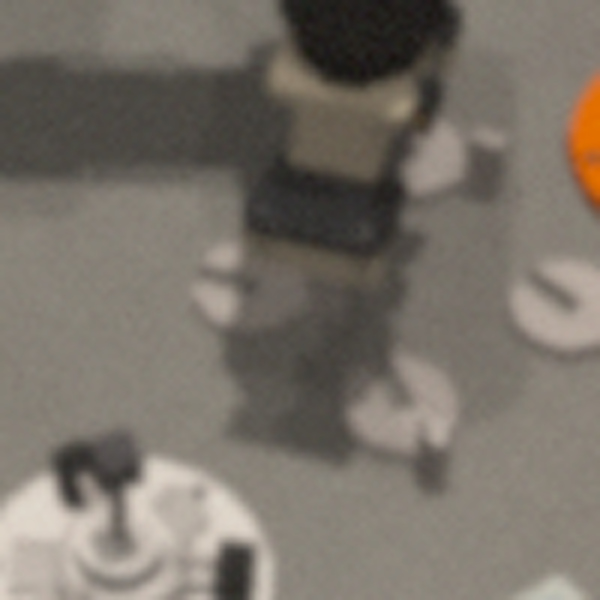

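>>> {"fn": "play_rows", "kwargs": {"targets": [[-0.0025,0.013,0,-0.004,-0.003,-0.025,0.5],[0,0,0,0,0,-0.02,0.5],[0,0,0,0,0,-0.01,0.5],[0,0,0,0,0,0,0.5]]}}

```text
t: 16.98
eef_pos: [0.469, 0.2388, 0.0415]
ee_rot: [3.141, 0.007, -2.531]
force: [-0.2, -0.3, 0.3]
width: 0.0437
```

>>> {"fn": "play_rows", "kwargs": {"targets": [[-0.004,0.006,0,-0.003,-0.003,-0.006,0.5],[0,0,0,0,0,0,0],[0,0,0,0,0,0,0],[0,0,0,0,0,0,0],[0,0,0,0,0,0,0],[0,0,0,0,0,0,0]], "grip_force": 40}}

```text
t: 17.73
eef_pos: [0.4668, 0.2367, 0.0374]
ee_rot: [3.14, 0.003, -2.53]
force: [0.5, -0.2, -1.4]
width: 0.0114
```

>>> {"fn": "play_rows", "kwargs": {"targets": [[0,0,0,0,0,0.03,0],[0,0,0,0,0,0.04,0],[0,0,0.16,0,-0.005,0.015,0],[0,0,0.16,0.002,-0.01,0,0],[0,0,0.16,0.002,-0.01,0,0],[0,0,0.16,0.002,-0.01,0,0],[0,0,0.16,0.002,-0.01,0,0],[0,0,0.16,0.002,-0.01,0,0],[0,0,0.16,0.002,-0.005,0,0],[0,0,0.16,0,0,0,0],[0,0,0.12,0,0,0,0],[0,0,0,0,0,0,0]]}}

```text
t: 19.23
eef_pos: [0.4757, 0.1726, 0.1224]
ee_rot: [3.137, 0.0, -1.087]
force: [0.8, -0.1, -1.8]
width: 0.0114
```

>>> {"fn": "play_rows", "kwargs": {"targets": [[0,0,-0.01,0.011,-0.03,0,0],[0,0,0,0.01,-0.025,-0.006,0],[0,0,0,0,0,-0.01,0],[0,0,0,0,0,0,0]]}}

```text
t: 19.73
eef_pos: [0.4965, 0.1165, 0.1054]
ee_rot: [3.137, 0.001, -1.109]
force: [0.7, 0.5, -1.5]
width: 0.0118
```

Run:
```python
from h import *
s=get_state();print(s['eef_pos'],s['ee_rot'])
im,_=grab_frame("scene");cv2.imwrite("pics/s8.png",cv2.resize(im[100:250,190:340],None,fx=4,fy=4,interpolation=cv2.INTER_CUBIC))
im,_=grab_frame("top");cv2.imwrite("pics/t8.png",cv2.resize(im[150:310,120:360],None,fx=3,fy=3,interpolation=cv2.INTER_CUBIC))
```

```text
[0.49648184 0.11653848 0.10542526] [ 3.13653506e+00  8.35311937e-04 -1.10866672e+00]
```

View pics/s8.png

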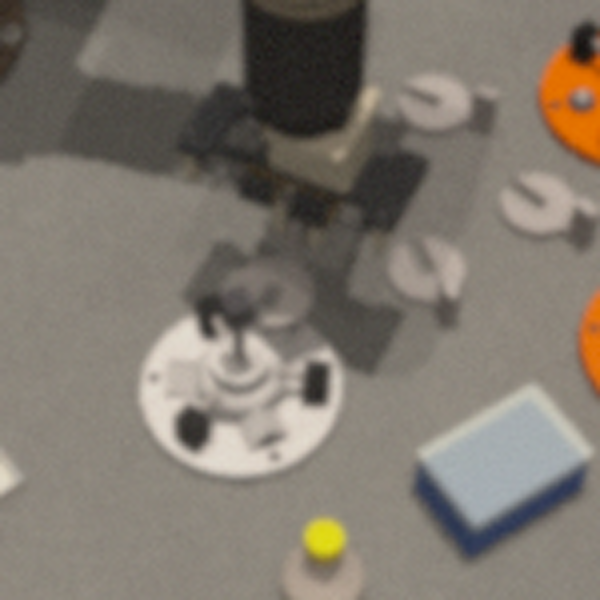

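View pics/t8.png

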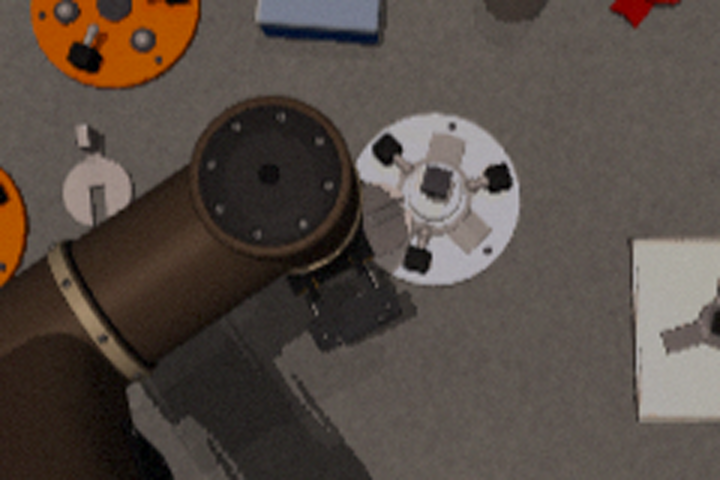

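>>> {"fn": "play_rows", "kwargs": {"targets": [[-0.002,0.004,0,0.004,-0.008,-0.003,0],[0,0,0,0.0045,-0.009,0,0],[0,0,0,0.0045,-0.009,0,0],[0,0,0,0.0045,-0.009,0,0],[0,0,0,0,0,0,0]]}}

```text
t: 20.45
eef_pos: [0.5161, 0.0806, 0.1038]
ee_rot: [3.135, 0.001, -1.106]
force: [-0.2, 0.2, -2.6]
width: 0.0116
```

>>> {"fn": "play_rows", "kwargs": {"targets": [[0,0,0,0.002,-0.007,-0.001,0],[0,0,0,0.0025,-0.006,0,0],[0,0,0,0.0025,-0.005,0,0],[0,0,0,0,0,0,0]]}}

```text
t: 20.95
eef_pos: [0.5234, 0.0613, 0.1027]
ee_rot: [3.134, 0.001, -1.106]
force: [-1.1, 0.2, -2.3]
width: 0.0116
```

>>> {"fn": "play_rows", "kwargs": {"targets": [[0.0034,-0.0068,0,0.002,-0.003,0,0],[0,0,0,0,0,-0.002,0],[0,0,0,0,0,-0.002,0],[0,0,0,0,0,-0.001,0]]}}

```text
t: 21.45
eef_pos: [0.5257, 0.0589, 0.0977]
ee_rot: [-3.139, 0.001, -1.106]
force: [-2.1, 2.7, 2.2]
width: 0.0114
```

>>> {"fn": "play_rows", "kwargs": {"targets": [[0,0,0,0,0,0,0.4],[0,0,0,0,0,0,0.4],[0,0,0,0,0,0,0.4],[0,0,0,0,0,0.03,0.4],[0,0,0,0,0,0.05,0.4],[0,0,0,0,0,0.05,0.4],[0,0,0,-0.02,-0.06,0.02,0.4],[0,0,0,-0.02,-0.06,0,0.4],[0,0,0,-0.02,-0.06,0,0.4],[0,0,0,-0.02,-0.06,0,0.4]]}}

```text
t: 22.7
eef_pos: [0.4471, -0.1775, 0.2524]
ee_rot: [-3.137, -0.003, -1.097]
force: [0.6, 0.3, -0.1]
width: 0.0353
```

```bash
cat > look.py <<'E'
import sys
from h import *
k=sys.argv[1]
s=get_state();print(s['t'],s['eef_pos'],s['ee_rot'],s['q'].round(3))
im,_=grab_frame("scene");cv2.imwrite(f"pics/s{k}r.png",im);cv2.imwrite(f"pics/s{k}.png",cv2.resize(im[110:260,190:370],None,fx=4,fy=4,interpolation=cv2.INTER_CUBIC))
im,_=grab_frame("top");cv2.imwrite(f"pics/t{k}r.png",im);cv2.imwrite(f"pics/t{k}.png",cv2.resize(im[150:310,120:360],None,fx=3,fy=3,interpolation=cv2.INTER_CUBIC))
D,L,m=masses(im)
for e,c in D:
    p=onz("top",*c[0],.010)
    for l in L:
        q=onz("top",*l,.05);d=np.hypot(*(q-p)[:2])
        if .03<d<.075: print("mass",p[:2].round(4),"r",round(c[1],1),"lug",q[:2].round(4),"d",round(d,4),"ang",np.degrees(np.arctan2(*(q-p)[1::-1])).round(1))
E
python3 look.py 9
```

```text
22.7 [ 0.44713881 -0.17748026  0.25237639] [-3.13725559 -0.00343529 -1.09749317] [ 3.300e-02  2.000e-02 -3.810e-01  1.000e-03 -1.164e+00  4.390e-01]
mass [ 0.3615 -0.2239] r 14.5 lug [ 0.385  -0.2784] d 0.0594 ang -66.7
mass [0.4024 0.3584] r 12.6 lug [0.4473 0.3781] d 0.049 ang 23.6
mass [0.5524 0.221 ] r 12.4 lug [0.5983 0.2047] d 0.0488 ang -19.6
mass [0.5574 0.354 ] r 12.0 lug [0.6073 0.3596] d 0.0502 ang 6.5
```

View pics/s9.png

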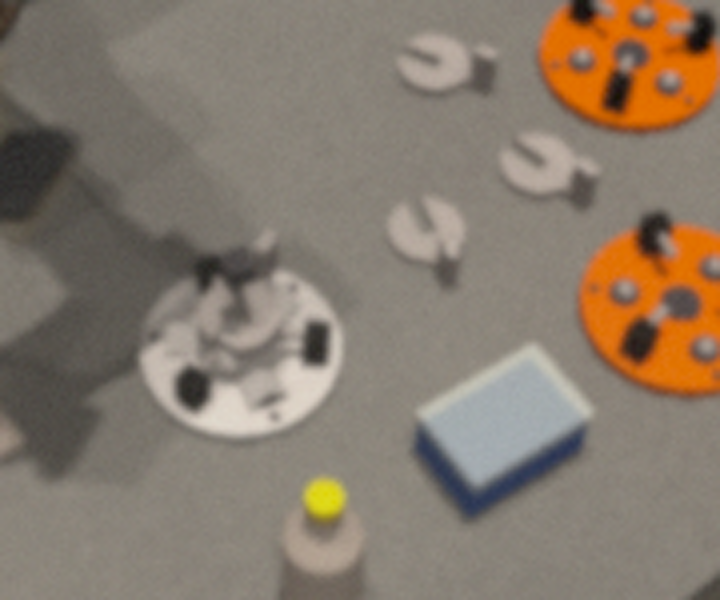

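View pics/t9.png

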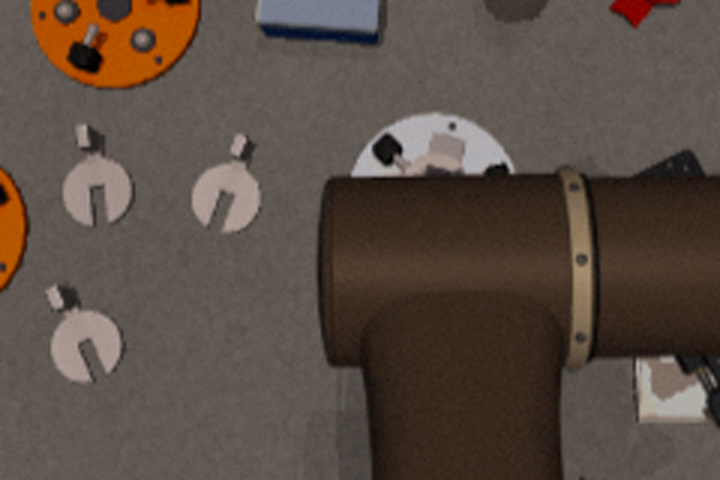

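>>> {"fn": "play_rows", "kwargs": {"targets": [[0,0,0.08,0.017,0.041,0,0.5],[0,0,0.08,0.017,0.041,0,0.5],[0,0,0.08,0.017,0.041,0,0.5],[0,0,0.08,0.017,0.041,0,0.5],[0,0,0.08,0.017,0.041,0,0.5],[0,0,0.08,0.017,0.041,0,0.5],[0,0,0.08,0.017,0.041,0,0.5],[0,0,0.08,0.017,0.041,-0.02,0.5],[0,0,0.08,0.017,0.035,-0.05,0.5],[0,0,0,0,0,-0.05,0.5],[0,0,0,0,0,-0.02,0.5],[0,0,0,0,0,0,0.5]]}}

```text
t: 24.3
eef_pos: [0.601, 0.1973, 0.1104]
ee_rot: [-3.135, -0.007, -0.362]
force: [-0.2, 0.7, 0.8]
width: 0.0438
```

>>> {"fn": "play_rows", "kwargs": {"targets": [[-0.004,0.009,0.013,0.002,0.005,-0.02,0.5],[0,0,0,0,0,-0.025,0.5],[0,0,0,0,0,-0.01,0.5],[0,0,0,0,0,0,0.5]]}}

```text
t: 24.8
eef_pos: [0.6053, 0.2043, 0.0564]
ee_rot: [-3.139, -0.003, -0.347]
force: [-0.0, 0.1, 0.1]
width: 0.044
```

```bash
python3 look.py 10
```

```text
24.8 [0.60528353 0.2042943  0.05637558] [-3.13853778e+00 -2.57878103e-03 -3.47052653e-01] [ 0.631  0.46  -0.285  0.001 -0.821  0.593]
```

View pics/s10.png

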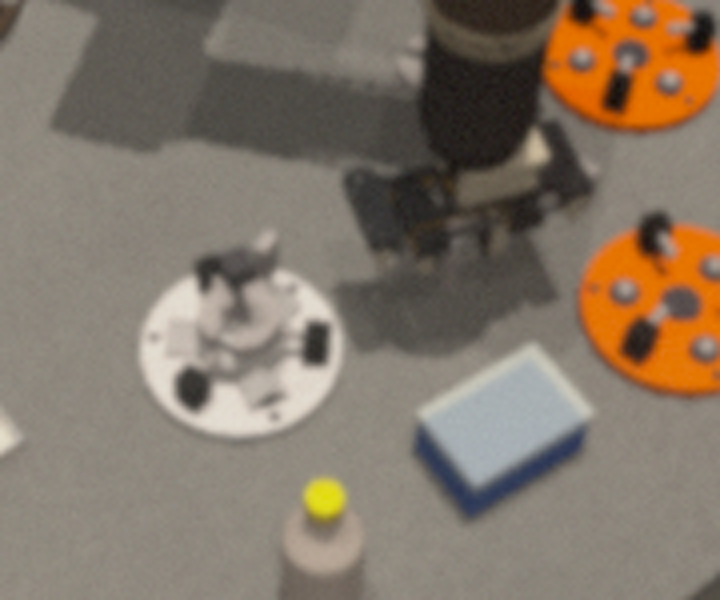

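View pics/t10.png

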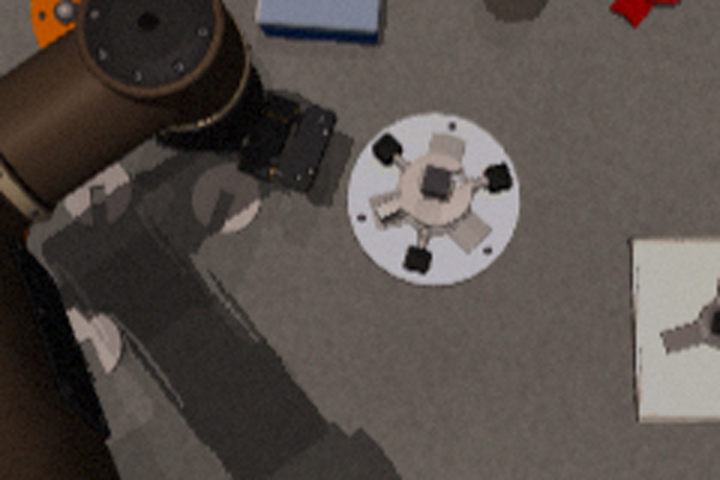

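Mass A lies flat and centred, lug at about 116°. The gripper is in place over C's lug.

>>> {"fn": "play_rows", "kwargs": {"targets": [[-0.002,0.003,0,-0.003,-0.003,-0.012,0.5],[0,0,0,0,0,-0.007,0.5],[0,0,0,0,0,0,0],[0,0,0,0,0,0,0],[0,0,0,0,0,0,0],[0,0,0,0,0,0,0]], "grip_force": 40}}

```text
t: 25.65
eef_pos: [0.6035, 0.2018, 0.0391]
ee_rot: [-3.138, -0.003, -0.347]
force: [-0.3, 0.3, -0.8]
width: 0.0116
```

>>> {"fn": "play_rows", "kwargs": {"targets": [[0,0,0,0,0,0.03,0],[0,0,0,0,0,0.06,0],[0,0,0,0,0,0.06,0],[0,0,-0.1,-0.003,-0.03,0.04,0],[0,0,-0.12,-0.003,-0.038,0,0],[0,0,-0.12,-0.003,-0.038,0,0],[0,0,-0.12,-0.003,-0.038,0,0],[0,0,-0.12,-0.003,-0.038,0,0],[0,0,-0.12,-0.003,-0.038,0,0],[0,0,-0.12,-0.003,-0.038,0,0],[0,0,-0.12,-0.003,-0.03,0,0],[0,0,0,0,0,0,0]]}}

```text
t: 27.15
eef_pos: [0.5741, -0.0953, 0.234]
ee_rot: [-3.139, 0.001, -1.317]
force: [-0.0, 0.3, -0.9]
width: 0.0116
```

>>> {"fn": "play_rows", "kwargs": {"targets": [[0,0,0,0.005,-0.01,0,0],[0,0,0,0,0,-0.04,0],[0,0,0,0,0,-0.04,0],[0,0,0,0,0,-0.025,0],[0,0,0,0,0,0,0]]}}

```text
t: 27.78
eef_pos: [0.5814, -0.1045, 0.127]
ee_rot: [-3.136, 0.0, -1.309]
force: [-0.3, 0.5, -1.2]
width: 0.0115
```

```bash
python3 look.py 11
```

```text
27.775 [ 0.58135888 -0.10451179  0.12697277] [-3.13626174e+00  6.06288788e-05 -1.30874684e+00] [ 0.152  0.313 -0.328 -0.001 -0.925  0.11 ]
mass [0.4024 0.3571] r 12.7 lug [0.4473 0.3781] d 0.0495 ang 25.1
mass [0.5576 0.3538] r 12.0 lug [0.6072 0.3599] d 0.05 ang 7.0
```

View pics/s11.png

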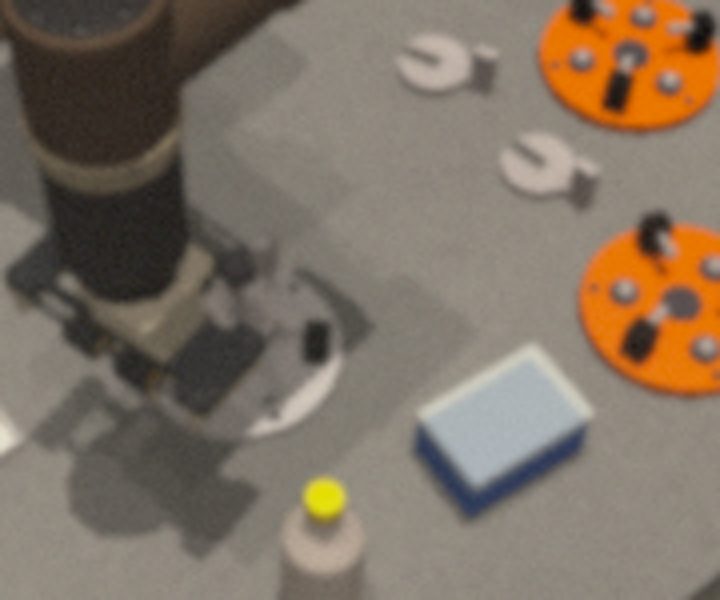

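View pics/t11.png

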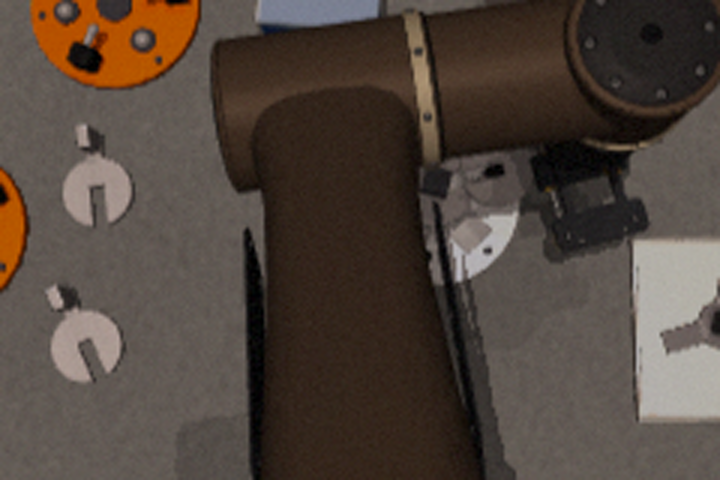

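>>> {"fn": "play_rows", "kwargs": {"targets": [[-0.0014,0.005,0,-0.001,0,-0.008,0],[0,0,0,-0.0026,0.01,-0.002,0],[0,0,0,-0.0026,0.01,0,0],[0,0,0,-0.0026,0.01,0,0],[0,0,0,-0.0026,0.01,0,0],[0,0,0,0,0,0,0]]}}

```text
t: 28.62
eef_pos: [0.5716, -0.0611, 0.1222]
ee_rot: [-3.134, -0.002, -1.307]
force: [-1.5, 0.7, -1.9]
width: 0.0117
```

>>> {"fn": "play_rows", "kwargs": {"targets": [[-0.002,0.007,0,-0.003,0,-0.004,0],[0,0,0,-0.001,0.006,-0.002,0],[0,0,0,-0.0015,0.006,0,0],[0,0,0,-0.001,0.004,0,0],[0,0,0,0,0,0,0]]}}

```text
t: 29.25
eef_pos: [0.5658, -0.044, 0.1161]
ee_rot: [-3.14, -0.002, -1.307]
force: [-0.2, -1.0, -0.8]
width: 0.0114
```

>>> {"fn": "play_rows", "kwargs": {"targets": [[0,0,0,-0.002,0.001,-0.003,0],[0,0,0,0,0,-0.003,0],[0,0,0,0,0,-0.002,0]]}}

```text
t: 29.62
eef_pos: [0.5656, -0.0441, 0.1093]
ee_rot: [-3.136, -0.005, -1.306]
force: [0.8, -3.0, 6.0]
width: 0.0116
```

Contact at the expected height, so I'll release and go up. I'll stay parked to the side for a look before taking D.

>>> {"fn": "play_rows", "kwargs": {"targets": [[0,0,0,0,0,0,0.4],[0,0,0,0,0,0,0.4],[0,0,0,0,0,0,0.4],[0,0,0,0,0,0.03,0.4],[0,0,0,0,0,0.05,0.4],[0,0,0,0,0,0.05,0.4],[0,0,0.15,0.01,0.05,0.01,0.4],[0,0,0.15,0.01,0.05,0,0.4],[0,0,0.15,0.01,0.05,0,0.4],[0,0,0.15,0.005,0.05,0,0.4],[0,0,0.15,0.005,0.05,0,0.4],[0,0,0.15,0,0.05,0,0.4]]}}

```text
t: 31.12
eef_pos: [0.6043, 0.2631, 0.2546]
ee_rot: [-3.135, -0.004, -0.384]
force: [0.9, -0.2, 0.1]
width: 0.0352
```

```bash
python3 look.py 12
```

```text
31.125 [0.6042768  0.26307934 0.25464275] [-3.13527879 -0.00433995 -0.38429361] [ 7.060e-01  3.190e-01 -8.000e-03  1.000e-03 -1.237e+00  4.800e-01]
```

View pics/s12.png

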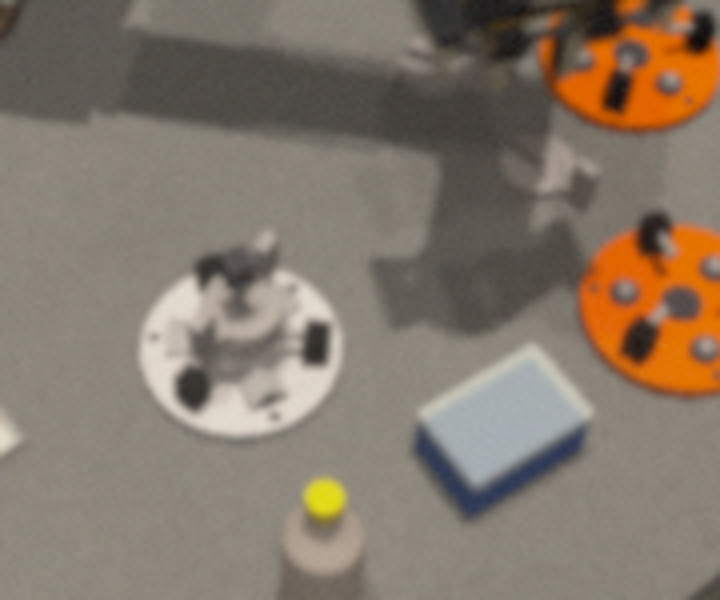

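View pics/t12.png

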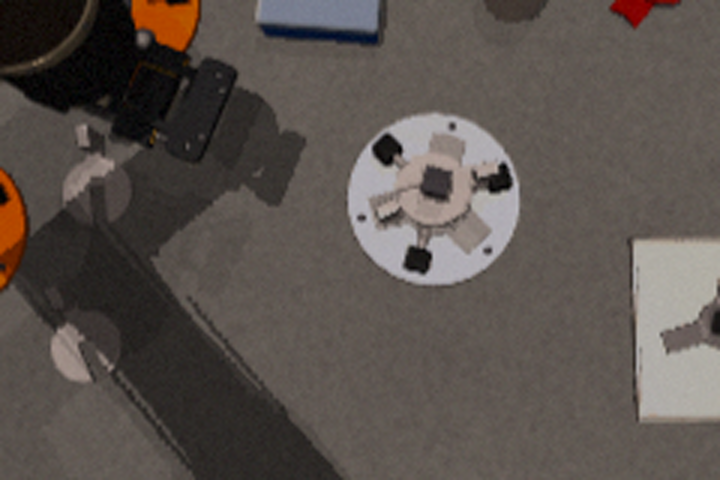

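>>> {"fn": "play_rows", "kwargs": {"targets": [[0,0,0.125,0.002,0.03,0,0.5],[0,0,0.125,0.002,0.03,-0.01,0.5],[0,0,0.125,0.002,0.03,-0.03,0.5],[0,0,0.125,0,0.005,-0.04,0.5],[0,0,0,0,0,-0.05,0.5],[0,0,0,0,0,-0.03,0.5],[0,0,0,0,0,0,0.5]]}}

```text
t: 32.1
eef_pos: [0.6089, 0.3638, 0.0893]
ee_rot: [-3.134, -0.003, 0.134]
force: [-0.4, -0.8, -0.4]
width: 0.0437
```

>>> {"fn": "play_rows", "kwargs": {"targets": [[-0.008,0.002,-0.017,0.002,-0.004,-0.02,0.5],[0,0,0,0,0,-0.02,0.5],[0,0,0,0,0,0,0.5]]}}

```text
t: 32.48
eef_pos: [0.6124, 0.3602, 0.0503]
ee_rot: [-3.14, -0.004, 0.115]
force: [0.4, -0.3, -0.1]
width: 0.0436
```

```bash
python3 look.py 13
```

```text
32.475 [0.6124244  0.36017833 0.05033705] [-3.14023913 -0.00355659  0.11493241] [ 0.806  0.563 -0.114  0.002 -0.89   0.879]
```

View pics/t13.png

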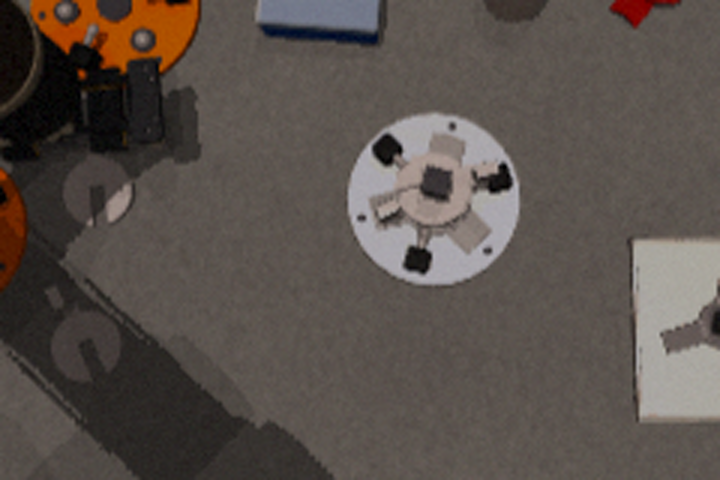

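>>> {"fn": "play_rows", "kwargs": {"targets": [[0,0,0,-0.001,-0.001,-0.009,0.5],[0,0,0,0,0,-0.004,0.5],[0,0,0,0,0,0,0],[0,0,0,0,0,0,0],[0,0,0,0,0,0,0],[0,0,0,0,0,0,0]], "grip_force": 40}}

```text
t: 33.33
eef_pos: [0.6132, 0.3609, 0.0408]
ee_rot: [-3.137, -0.009, 0.116]
force: [-0.4, 0.4, -1.2]
width: 0.0118
```

>>> {"fn": "play_rows", "kwargs": {"targets": [[0,0,0,0,0,0.03,0],[0,0,0,0,0,0.06,0],[0,0,0,0,0,0.06,0],[0,0,0.055,0.004,-0.03,0.03,0],[0,0,0.058,0.005,-0.036,0,0],[0,0,0.058,0.005,-0.036,0,0],[0,0,0.058,0.005,-0.036,0,0],[0,0,0.058,0.005,-0.036,0,0],[0,0,0.058,0.005,-0.036,0,0],[0,0,0.058,0.004,-0.036,0,0],[0,0,0.058,0.004,-0.03,0,0],[0,0,0,0,0,0,0]]}}

```text
t: 34.83
eef_pos: [0.6469, 0.0754, 0.2239]
ee_rot: [-3.138, -0.006, 0.593]
force: [-0.6, 0.2, -1.8]
width: 0.0115
```

>>> {"fn": "play_rows", "kwargs": {"targets": [[0,0,-0.015,0.002,0.001,-0.03,0],[0,0,0,0,0,-0.035,0],[0,0,0,0,0,-0.02,0],[0,0,0,0,0,0,0]]}}

```text
t: 35.33
eef_pos: [0.6486, 0.0781, 0.1371]
ee_rot: [-3.137, -0.008, 0.574]
force: [0.9, -0.2, -1.4]
width: 0.0117
```

```bash
python3 look.py 14
```

```text
35.325 [0.64862568 0.07806346 0.13706749] [-3.13734848 -0.00787615  0.57438573] [ 0.415  0.396 -0.17  -0.006 -0.997  1.734]
```

View pics/s14.png

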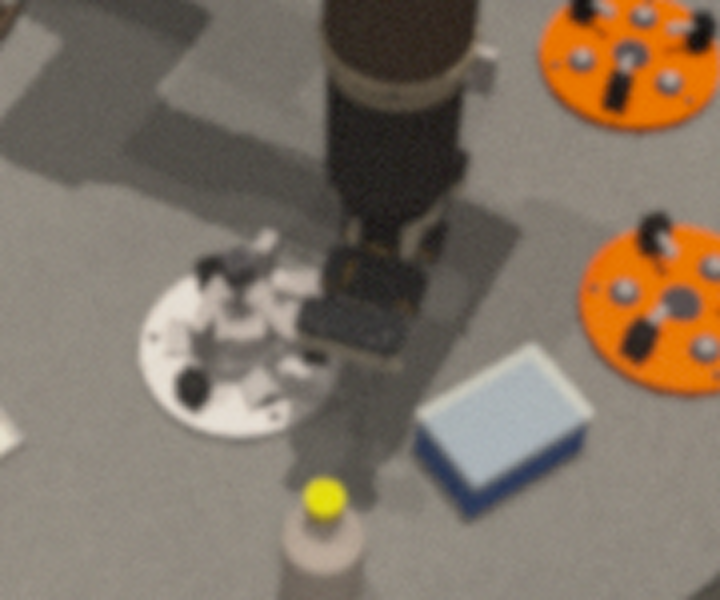

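>>> {"fn": "play_rows", "kwargs": {"targets": [[0,0,0,0.002,-0.003,-0.008,0],[0,0,0,0,0,-0.001,0],[0,0,0,0,0,0,0]]}}

```text
t: 35.8
eef_pos: [0.6534, 0.0759, 0.1324]
ee_rot: [-3.14, -0.015, 0.575]
force: [-0.1, 0.5, -0.9]
width: 0.0117
```

>>> {"fn": "play_rows", "kwargs": {"targets": [[-0.004,0.006,0,-0.0095,-0.006,-0.003,0],[0,0,0,-0.0095,-0.006,0,0],[0,0,0,-0.0095,-0.006,0,0],[0,0,0,-0.0095,-0.006,0,0],[0,0,0,0,0,0,0]]}}

```text
t: 36.42
eef_pos: [0.6121, 0.0498, 0.1299]
ee_rot: [-3.14, -0.008, 0.575]
force: [-0.8, -0.2, -1.8]
width: 0.0114
```

>>> {"fn": "play_rows", "kwargs": {"targets": [[0,0,0,-0.006,-0.004,-0.001,0],[0,0,0,-0.006,-0.0035,-0.001,0],[0,0,0,-0.003,-0.002,0,0],[0,0,0,0,0,0,0]]}}

```text
t: 36.92
eef_pos: [0.598, 0.0406, 0.1286]
ee_rot: [-3.14, -0.012, 0.575]
force: [1.0, 0.0, -2.1]
width: 0.0116
```

>>> {"fn": "play_rows", "kwargs": {"targets": [[-0.002,0.003,0,-0.001,0,-0.004,0],[0,0,0,0,0,-0.003,0],[0,0,0,0,0,-0.002,0]]}}

```text
t: 37.3
eef_pos: [0.5988, 0.0412, 0.1205]
ee_rot: [3.141, -0.011, 0.576]
force: [-0.7, 2.5, 12.1]
width: 0.0116
```

>>> {"fn": "play_rows", "kwargs": {"targets": [[0,0,0,0,0,0.001,0],[0,0,0,0,0,0,0.4],[0,0,0,0,0,0,0.4],[0,0,0,0,0,0,0.4],[0,0,0,0,0,0.03,0.4],[0,0,0,0,0,0.05,0.4],[0,0,0,0,0,0.05,0.4],[0,0,-0.05,-0.018,0.04,0.01,0.4],[0,0,-0.05,-0.018,0.04,0,0.4],[0,0,-0.05,-0.018,0.04,0,0.4],[0,0,0,-0.018,0.04,0,0.4],[0,0,0,0,0,0,0.4]]}}

```text
t: 38.8
eef_pos: [0.5212, 0.2031, 0.2641]
ee_rot: [-3.139, -0.005, 0.418]
force: [0.8, 0.1, -0.6]
width: 0.0352
```

```bash
python3 look.py 15
```

```text
38.8 [0.52117568 0.20307461 0.2640913 ] [-3.13924647 -0.00494623  0.41788422] [ 7.210e-01  1.490e-01 -2.090e-01 -1.000e-03 -1.207e+00  1.268e+00]
```

View pics/s15.png

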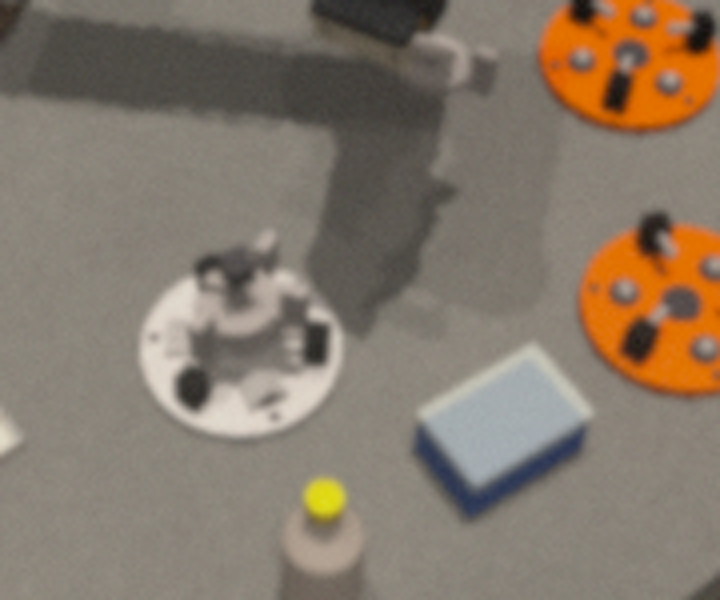

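View pics/t15.png

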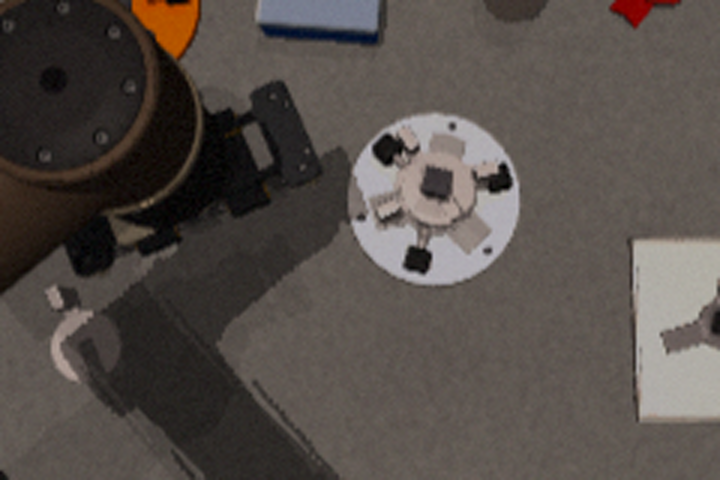

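Three masses are on the stem with lugs apart, and B hasn't moved. Going to B.

>>> {"fn": "play_rows", "kwargs": {"targets": [[0,0,0,-0.014,0.036,0,0.5],[0,0,0,-0.014,0.036,0,0.5],[0,0,0,-0.014,0.036,-0.01,0.5],[0,0,0,-0.014,0.036,-0.03,0.5],[0,0,0,-0.008,0.02,-0.04,0.5],[0,0,0,0,0,-0.05,0.5],[0,0,0,0,0,-0.03,0.5],[0,0,0,0,0,0,0.5]]}}

```text
t: 39.9
eef_pos: [0.4612, 0.3625, 0.0999]
ee_rot: [-3.141, -0.006, 0.405]
force: [-0.2, -0.2, 0.2]
width: 0.0438
```

>>> {"fn": "play_rows", "kwargs": {"targets": [[-0.002,0.005,0.014,-0.009,0.017,-0.015,0.5],[0,0,0,0,0,-0.02,0.5],[0,0,0,0,0,0,0.5]]}}

```text
t: 40.28
eef_pos: [0.4542, 0.3817, 0.067]
ee_rot: [-3.139, -0.004, 0.419]
force: [-0.3, -0.4, 0.4]
width: 0.0441
```

```bash
python3 look.py 16
```

```text
40.275 [0.45416331 0.38170868 0.06696129] [-3.1386161  -0.00436618  0.41873646] [ 1.028  0.385 -0.383  0.    -0.797  0.961]
```

View pics/s16.png

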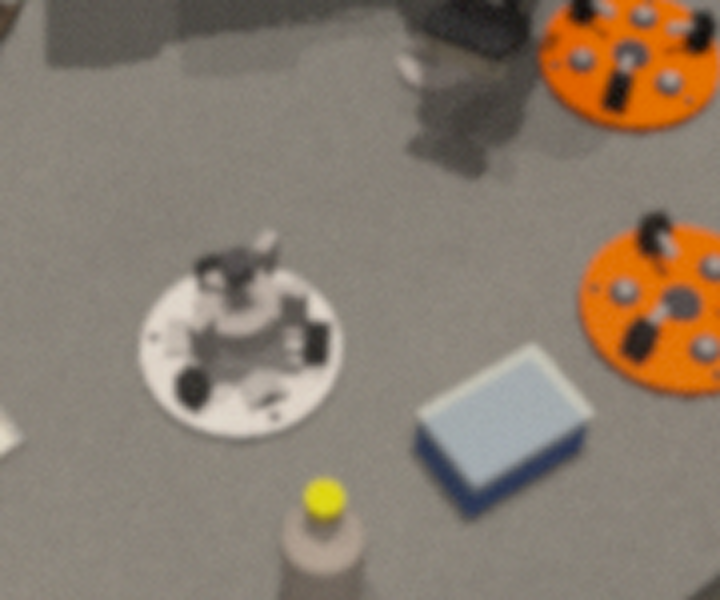

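View pics/t16.png

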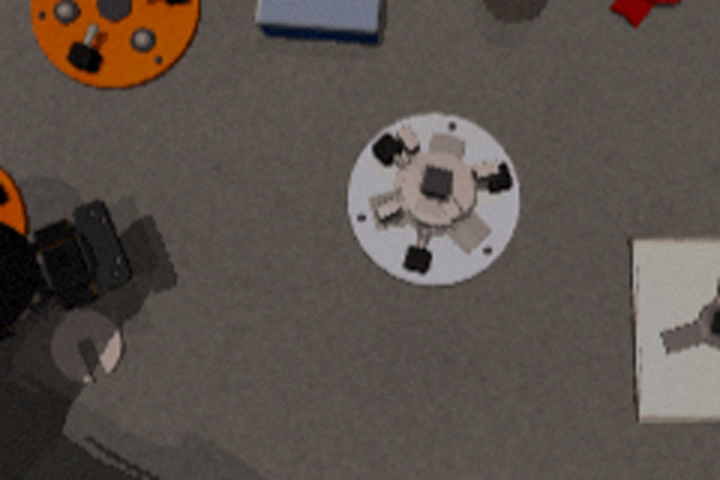

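>>> {"fn": "play_rows", "kwargs": {"targets": [[0,0.004,0,-0.003,-0.003,-0.015,0.5],[0,0,0,-0.001,-0.001,-0.011,0.5],[0,0,0,0,0,-0.003,0.5],[0,0,0,0,0,0,0],[0,0,0,0,0,0,0],[0,0,0,0,0,0,0],[0,0,0,0,0,0,0]], "grip_force": 40}}

```text
t: 41.25
eef_pos: [0.4515, 0.3794, 0.0399]
ee_rot: [-3.134, -0.006, 0.419]
force: [0.1, -0.2, 0.5]
width: 0.0116
```

>>> {"fn": "play_rows", "kwargs": {"targets": [[0,0,0,0,0,0.03,0],[0,0,0,0,0,0.06,0],[0,0,-0.1,0,0,0.06,0],[0,0,-0.16,0,-0.01,0.03,0],[0,0,-0.16,0,-0.02,0,0],[0,0,-0.16,0,-0.02,0,0],[0,0,-0.16,0,-0.02,0,0],[0,0,-0.16,0,-0.02,0,0],[0,0,-0.16,0,-0.02,0,0],[0,0,-0.16,0,-0.02,0,0],[0,0,-0.16,0,-0.02,0,0],[0,0,-0.16,0,-0.02,0,0]]}}

```text
t: 42.75
eef_pos: [0.4476, 0.202, 0.2238]
ee_rot: [-3.134, 0.0, -1.17]
force: [0.5, -0.5, -2.4]
width: 0.0114
```

>>> {"fn": "play_rows", "kwargs": {"targets": [[0,0,-0.16,-0.001,-0.024,0,0],[0,0,-0.16,-0.001,-0.024,0,0],[0,0,-0.16,-0.001,-0.024,0,0],[0,0,-0.16,-0.001,-0.024,0,0],[0,0,-0.16,-0.001,-0.024,0,0],[0,0,-0.16,-0.001,-0.024,0,0],[0,0,-0.16,-0.001,-0.024,0,0],[0,0,-0.16,-0.001,-0.024,0,0],[0,0,-0.16,-0.001,-0.02,0,0],[0,0,-0.1,0,-0.01,0,0],[0,0,0,0,0,0,0]]}}

```text
t: 44.12
eef_pos: [0.4328, -0.0297, 0.2222]
ee_rot: [-3.138, -0.002, -2.766]
force: [-1.1, -0.1, -1.4]
width: 0.0116
```

>>> {"fn": "play_rows", "kwargs": {"targets": [[0,0,0,0.002,-0.006,-0.02,0],[0,0,0,0,0,-0.03,0],[0,0,0,0,0,-0.02,0],[0,0,0,0,0,0,0]]}}

```text
t: 44.62
eef_pos: [0.4346, -0.0345, 0.1509]
ee_rot: [-3.138, 0.0, -2.755]
force: [-0.5, -1.4, -1.5]
width: 0.0115
```

```bash
python3 look.py 17
```

```text
44.625 [ 0.4346475  -0.03453106  0.15091714] [-3.13845798e+00  3.16921211e-05 -2.75545448e+00] [ 0.379  0.038 -0.617  0.004 -0.915 -1.566]
```

View pics/s17.png

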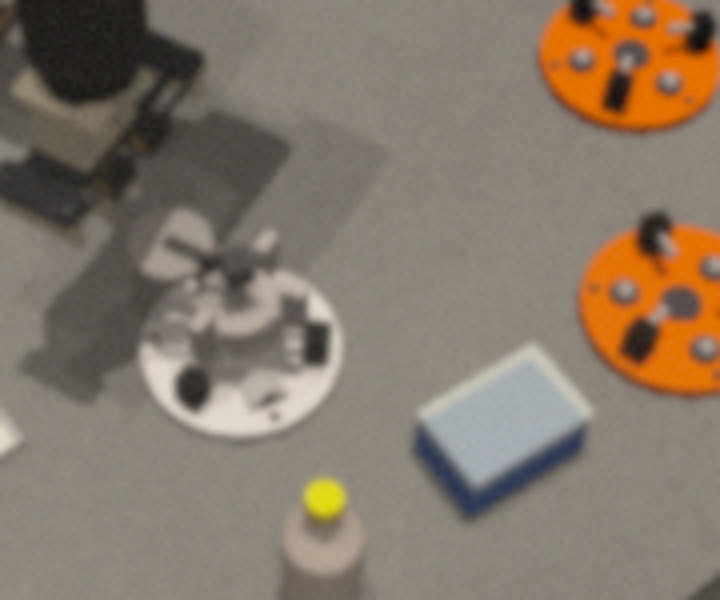

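>>> {"fn": "play_rows", "kwargs": {"targets": [[0,0,-0.02,0,0,-0.01,0],[0,0,0,0.004,0.0015,-0.004,0],[0,0,0,0,0,0,0]]}}

```text
t: 45.1
eef_pos: [0.4415, -0.032, 0.1394]
ee_rot: [-3.138, 0.007, -2.776]
force: [-0.1, -0.8, -1.9]
width: 0.0115
```

>>> {"fn": "play_rows", "kwargs": {"targets": [[-0.0025,0.0065,0,0.01,0.0038,-0.002,0],[0,0,0,0.01,0.0038,0,0],[0,0,0,0.01,0.0038,0,0],[0,0,0,0.01,0.0038,0,0],[0,0,0,0,0,0,0]]}}

```text
t: 45.72
eef_pos: [0.4856, -0.0154, 0.1376]
ee_rot: [-3.137, 0.0, -2.775]
force: [1.1, -0.7, -2.1]
width: 0.0117
```

>>> {"fn": "play_rows", "kwargs": {"targets": [[0,0,0,0.006,0.0025,-0.001,0],[0,0,0,0.005,0.002,0,0],[0,0,0,0.002,0.001,0,0],[0,0,0,0,0,0,0]]}}

```text
t: 46.22
eef_pos: [0.4972, -0.0105, 0.136]
ee_rot: [-3.138, -0.004, -2.776]
force: [-0.5, -0.8, -1.7]
width: 0.0119
```

>>> {"fn": "play_rows", "kwargs": {"targets": [[0,0,0,0.0015,0.001,-0.003,0],[0,0,0,0,0,-0.002,0],[0,0,0,0,0,-0.002,0]]}}

```text
t: 46.6
eef_pos: [0.4971, -0.0106, 0.1297]
ee_rot: [-3.137, -0.007, -2.776]
force: [-12.8, -0.5, 26.4]
width: 0.0118
```

>>> {"fn": "play_rows", "kwargs": {"targets": [[0,0,0,0,0,0.001,0],[0,0,0,0,0,0.001,0.4],[0,0,0,0,0,0,0.4],[0,0,0,0,0,0,0.4],[0,0,0,0,0,0.03,0.4],[0,0,0,0,0,0.05,0.4],[0,0,0,0,0,0.05,0.4],[0,0,0,-0.02,-0.04,0,0.4],[0,0,0,-0.01,-0.05,0,0.4],[0,0,0,0,-0.06,0,0.4],[0,0,0,0,-0.06,0,0.4],[0,0,0,0,-0.06,0,0.4]]}}

```text
t: 48.1
eef_pos: [0.4704, -0.2836, 0.2689]
ee_rot: [-3.133, 0.006, -2.766]
force: [1.3, 0.6, 0.9]
width: 0.0353
```

>>> {"fn": "play_rows", "kwargs": {"targets": [[0,0,0,0,-0.06,0,0.4],[0,0,0,0,-0.06,0,0.4],[0,0,0,0,0,0,0.4]]}}

```text
t: 48.48
eef_pos: [0.4696, -0.4116, 0.2676]
ee_rot: [-3.132, 0.005, -2.77]
force: [-0.3, 0.0, 0.2]
width: 0.0351
```

```bash
python3 look.py 18
python3 - <<'E'
import cv2
im=cv2.imread("pics/t18r.png");cv2.imwrite("pics/t18z.png",cv2.resize(im[180:250,230:300],None,fx=8,fy=8,interpolation=cv2.INTER_CUBIC))
im=cv2.imread("pics/s18r.png");cv2.imwrite("pics/s18z.png",cv2.resize(im[155:225,215:285],None,fx=8,fy=8,interpolation=cv2.INTER_CUBIC))
E
```

```text
48.475 [ 0.46959416 -0.41158125  0.26757189] [-3.13248305  0.00526053 -2.76991276] [-0.406  0.253 -0.07   0.003 -1.237 -0.794]
```

View pics/t18z.png

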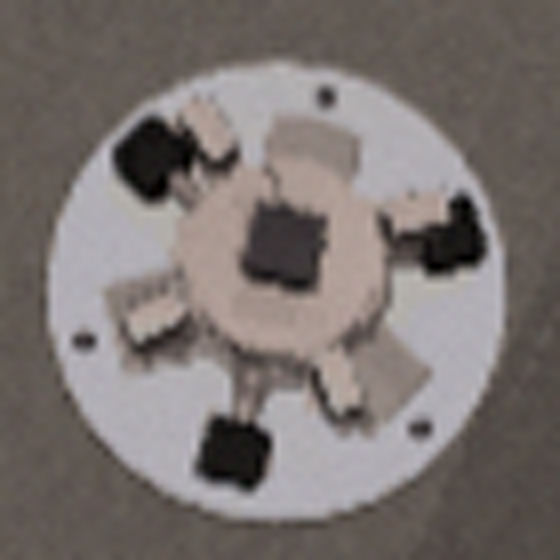

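View pics/s18z.png

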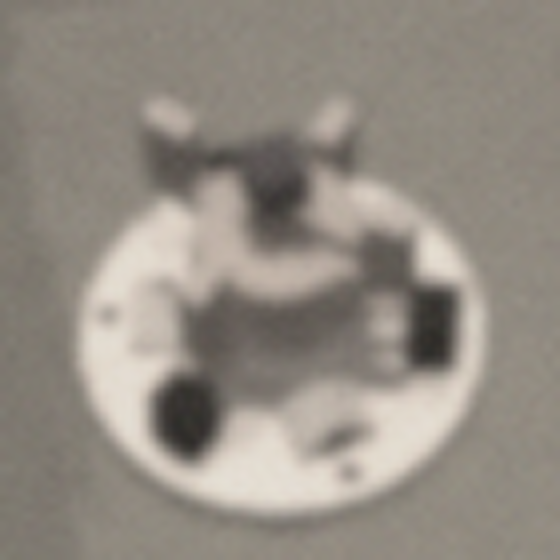

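View pics/t18.png

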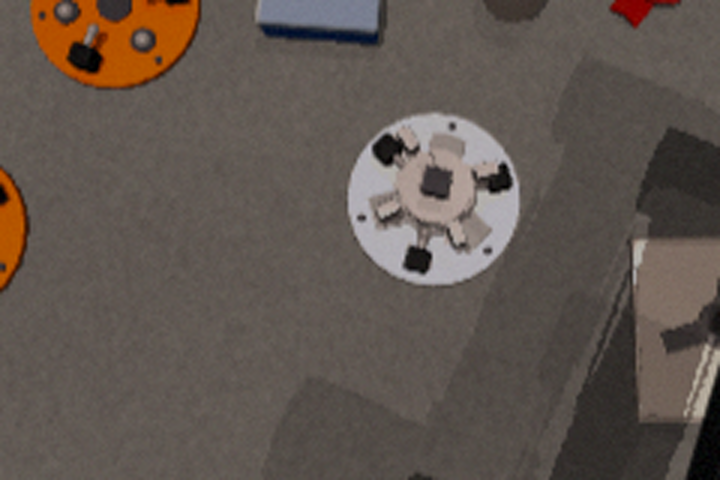

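Run:
```python
from h import *
def px(c,o,f):return (c[0]+.5)/f-.5+o[0],(c[1]+.5)/f-.5+o[1]
P={}
for k,c,z in [("A",(157,315),.1107),("C",(418,210),.1207),("D",(210,130),.1307),("B",(340,385),.1407)]:
    p=onz("top",*px(c,(230,180),8),z)[:2];P[k]=p;r=p-[.5497,.0099];print(k,p.round(4),np.hypot(*r).round(4),np.degrees(np.arctan2(r[1],r[0])).round(1))
ks=list(P)
for i in range(4):
    for j in range(i):print(ks[j],ks[i],np.hypot(*(P[ks[i]]-P[ks[j]])).round(4))
print("topdisc",onz("top",*px((283,255),(230,180),8),.1007), "head",onz("top",*px((284,245),(230,180),8),.1467))
print("dock edge ctr",onz("top",*px((277,291),(230,180),8),.014))
s=cv2.imread("pics/s18r.png");hs=cv2.cvtColor(s,cv2.COLOR_BGR2HSV)
im,d=grab_frame("top");
def pt(u,v):
    o,r=ray("top",u,v);return o+r*np.median(d[int(v)-1:int(v)+2,int(u)-1:int(u)+2])
for c in [(283,200),(205,255),(345,300),(260,315),(370,250),(283,245)]: print(pt(*np.round(px(c,(230,180),8))).round(4))
```

```text
A [0.5287 0.0536] 0.0485 115.6
C [ 0.5648 -0.0371] 0.0494 -72.2
D [0.591  0.0354] 0.0485 31.7
B [ 0.5018 -0.0091] 0.0515 -158.4
A C 0.0977
A D 0.0648
C D 0.0771
A B 0.0682
C B 0.0689
D B 0.0996
topdisc [0.5514023  0.00940054 0.1007    ] head [0.54872719 0.01008497 0.1467    ]
dock edge ctr [0.54912716 0.0097404  0.014     ]
[0.5701 0.0092 0.099 ]
[0.5526 0.0375 0.1003]
[ 0.5358 -0.0134  0.0997]
[0.5298 0.0177 0.1012]
[ 0.5531 -0.022   0.0987]
[0.5493 0.0103 0.1466]
```

Everything checks out: the top disc is flat at z≈0.100, the head top is at 0.1466 (home), and the lugs are at least 65 mm apart. Handing in.

```bash
python3 -c "
from station import *
print(job_done()); print(get_state()['t'])"
```

```text
the job is handed in; nothing more can be done
None
the job is handed in; nothing more can be done
```

The lift is ready for its load check and the job is handed in, after about 48.5 s of the 210 s allowed. No verdict was reported, so what follows rests on my own checks.

**What I did**
- **Cap:** the dust cap was on the dock, so I laid it flat in the middle of the tray.
- **Plate:** I set the load plate on the balls and pressed it past the catches until it bottomed out.
- **Masses:** all four went sideways onto the stem, with lugs at about 116°, -72°, 32° and -158°. One had been knocked about 2.5 cm aside before I reached it, so I measured it again first.

**Last checks**
- **Plate home:** the head top read z = 0.1466 m; 0.1467 m is fully home. The plate axis is within about 2 mm of the dock axis.
- **Masses:** the top disc lies flat at about 0.100 m, which fits four stacked discs. Its centre is about 2 mm off the axis by eye from the picture.
- **Lug spacing:** the smallest measured gap between lugs is 65 mm; the limit is 60 mm.
- **Bystanders:** the tip box and wash bottle showed no movement in the pictures, by eye.

**What was less certain**
- The last mass was pressed down with about 26 N, and about 13 N sideways, before I let go. It still lay flat and centred afterwards.
- The lugs measured 48–52 mm from the axis against the nominal 51 mm, which is within camera accuracy.
- The cap was partly hidden at the end, so its last clear view was earlier in the run.

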